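# Open the weighed gas tank: find its cap's thread hand

### The job

Lift the gas tank that stands on the bench scale off it, set it down gently and upright on the rubber mat beside the scale and let go of it. Then unscrew its brass outlet cap: fuel-gas tanks have left-hand threads and the others right-hand, and this tank is not marked, so try the cap one way and, if it stops, the other, with the tank left standing on the mat. Finish while holding the cap in the gripper, lifted off and well clear (some 8 cm) above the outlet, so that a hose can be fitted; leave the tank on the riser and the other things on the bench alone.

Things in the scene. Friction and masses are not known exactly. Their poses are not given: they have to be found in the camera images.
- tank_a: Gas tank, 0.82 to 1.1 kg with cap: grey lying cylinder, 90 mm across, 220 mm long, on two saddle feet; carrying handle along its top; brass valve, gauge and cap at one end. Origin: under it, midway between the feet; x along the cylinder to the valve end, z up. Feet cover 160 (x) by 110 mm (y). Cylinder top at z = 100 mm. Centre of mass near x = +6, z = 75 mm with the cap on.
- tank_a_handle (a point): Middle of the carrying handle of tank_a, on the bar's axis: x = -6, y = 0, z = 137 mm in the tank's frame. The bar runs along the tank's x, its black sleeve 15 mm thick from x = -34 to +22 mm, posts 12 mm thick at x = -46 and +34 mm.
- tank_a_outlet (a point): Centre of the top of the neck of tank_a, hidden in the cap: x = 78, y = 0, z = 166 mm in the tank's frame. The gauge (36 mm disc) stands out to +x from the valve below it. Nothing on the tank is higher than z = 150 mm but the neck and cap. On the mat, held by its weight alone, the tank slides round at about 0.3 N m and tips sideways at about 3 N pushed at the cap.
- cap_a: Brass cap of tank_a: knurled cup 44 mm across, 34 mm high, 160 g, with a raised bar (34 x 7 x 5 mm, along the cap's x) across its top. Origin: centre of its open underside, z up its axis; screwed on, it sits at x = 78, y = 0, z = 148 mm in the tank's frame, its x along the tank's x within 4 degrees. It has a coarse two-lug thread, described under cap_b.
- tank_b: Same as tank_a to look at. One of the two stands on the scale, the other on the riser, and which is which changes from start to start, as does the side. One has a right-hand thread (seen from above it loosens anticlockwise, growing yaw), the other a left-hand one (loosens clockwise); nothing visible tells which.
- tank_b_handle (a point): Middle of the carrying handle of tank_b, as on tank_a.
- tank_b_outlet (a point): Centre of the top of the neck of tank_b, as on tank_a.
- cap_b: Brass cap of tank_b, same as cap_a. Both threads: turned tighter, the cap stops dead within 1 to 8 degrees; turned looser, it goes lightly (under 0.1 N m), rises 1 mm and is free after 58 to 69 degrees, when a valve spring (3 N) pushes it up 1 to 2 mm. It lifts straight off between 72 and 117 degrees of loosening from its start and is blocked again past 120 to 128; before that it is held, and pulling lifts the tank.
- scale: Fixed bench scale: square steel platform 230 x 220 mm, top 60 mm above the bench, with a low display panel (62 mm deep) on its -x edge. Origin: under the middle of the platform, on the bench. It stands at the left or the right of the mat.
- riser: Fixed low riser of plywood board on steel sides, 250 x 240 mm, top 60 mm above the bench, on the other side of the mat. Origin: under its middle, on the bench. It carries the other tank.
- mat: Fixed black rubber bench mat, 280 mm (x) by 200 mm (y), 4 mm thick, between scale and riser. Origin: under its middle, on the bench. Clear at the start.
- tape: Bystander: roll of packing tape lying flat, 100 mm across, 48 mm high. Origin: centre of its underside.
- marker: Bystander: black marker pen lying down, 130 mm long, 16 mm thick. Origin: under its middle.
- wrench: Bystander: steel wrench lying flat, 180 mm long. Origin: under its middle.
- kit_1: Bystander: the pink kit box in a white tray, 116 x 96 x 64 mm. Origin: centre of its underside.

How it is judged:
On the way, in this order (a step that is already met when the one before it is completed fails the run):
1. the tank that stood on the scale is lifted clear of it (((height (world z) of tank_a above 0.075 m and distance of tank_a from where it was at the start of the episode above 0.014 m and contact force between tank_a and scale below 0.1 N and horizontal distance between tank_b and riser below 0.08 m and distance of tank_b from where it was at the start of the episode below 0.03 m and z of cap_b in the frame of tank_b below 0.155 m and horizontal distance between cap_b and tank_b_outlet below 0.02 m) or (height (world z) of tank_b above 0.075 m and distance of tank_b from where it was at the start of the episode above 0.014 m and contact force between tank_b and scale below 0.1 N and horizontal distance between tank_a and riser below 0.08 m and distance of tank_a from where it was at the start of the episode below 0.03 m and z of cap_a in the frame of tank_a below 0.155 m and horizontal distance between cap_a and tank_a_outlet below 0.02 m))), for 0.2 s.
2. that tank stands on the rubber mat, upright with its cap on, let go (((x of tank_a in the frame of mat between -0.07 and 0.07 m and y of tank_a in the frame of mat between -0.055 and 0.055 m and height (world z) of tank_a between 0 and 0.01 m and angle between tank_a's own z axis and vertical below 0.1 rad and contact force between the fingers and tank_a below 0.3 N and linear speed of tank_a below 0.03 m/s and z of cap_a in the frame of tank_a below 0.155 m and horizontal distance between cap_a and tank_a_outlet below 0.02 m and horizontal distance between tank_b and riser below 0.08 m and distance of tank_b from where it was at the start of the episode below 0.03 m and z of cap_b in the frame of tank_b below 0.155 m and horizontal distance between cap_b and tank_b_outlet below 0.02 m) or (x of tank_b in the frame of mat between -0.07 and 0.07 m and y of tank_b in the frame of mat between -0.055 and 0.055 m and height (world z) of tank_b between 0 and 0.01 m and angle between tank_b's own z axis and vertical below 0.1 rad and contact force between the fingers and tank_b below 0.3 N and linear speed of tank_b below 0.03 m/s and z of cap_b in the frame of tank_b below 0.155 m and horizontal distance between cap_b and tank_b_outlet below 0.02 m and horizontal distance between tank_a and riser below 0.08 m and distance of tank_a from where it was at the start of the episode below 0.03 m and z of cap_a in the frame of tank_a below 0.155 m and horizontal distance between cap_a and tank_a_outlet below 0.02 m))), for 0.3 s.
At the end, for the whole second after the job is handed in: The scale's tank stands still, upright (0.1 rad), on the mat (middle within 70 x 55 mm of its middle), untouched; its cap is held still in the fingers, clear of the tank, 47 mm or more above its seat; the other tank is still on the riser, moved under 30 mm, and keeps its cap (((x of tank_a in the frame of mat between -0.07 and 0.07 m and y of tank_a in the frame of mat between -0.055 and 0.055 m and height (world z) of tank_a between 0 and 0.01 m and angle between tank_a's own z axis and vertical below 0.1 rad and contact force between the arm and tank_a below 0.5 N and linear speed of tank_a below 0.02 m/s and z of cap_a in the frame of tank_a above 0.195 m and height (world z) of cap_a above 0.195 m and contact force between the fingers and cap_a above 1 N and contact force between cap_a and tank_a below 0.05 N and linear speed of cap_a below 0.03 m/s and horizontal distance between tank_b and riser below 0.08 m and distance of tank_b from where it was at the start of the episode below 0.03 m and z of cap_b in the frame of tank_b below 0.155 m and horizontal distance between cap_b and tank_b_outlet below 0.02 m) or (x of tank_b in the frame of mat between -0.07 and 0.07 m and y of tank_b in the frame of mat between -0.055 and 0.055 m and height (world z) of tank_b between 0 and 0.01 m and angle between tank_b's own z axis and vertical below 0.1 rad and contact force between the arm and tank_b below 0.5 N and linear speed of tank_b below 0.02 m/s and z of cap_b in the frame of tank_b above 0.195 m and height (world z) of cap_b above 0.195 m and contact force between the fingers and cap_b above 1 N and contact force between cap_b and tank_b below 0.05 N and linear speed of cap_b below 0.03 m/s and horizontal distance between tank_a and riser below 0.08 m and distance of tank_a from where it was at the start of the episode below 0.03 m and z of cap_a in the frame of tank_a below 0.155 m and horizontal distance between cap_a and tank_a_outlet below 0.02 m))); the arm keeps its last pose, push and grip.
It fails at once if a tank is tipped more than about 30 degrees (angle between any of tank_a, tank_b's own z axis and vertical above 0.5 rad).
It fails at once if a tank is dropped or slammed onto the mat (over 90 N) (contact force between any of tank_a, tank_b and mat above 90 N).
It fails at once if something else on the bench is shifted by more than 3 cm or knocked over (distance of any of tape, marker, wrench, kit_1 from where it was at the start of the episode above 0.03 m).
It also fails if it takes over 64 s, if anything falls off the work surface, if the arm or the gripper's body presses on something with over 40 N, if the wrist force passes 120 N, or if a joint passes its speed limit or range.

### The arm

A 6-joint arm with a two-finger parallel gripper is mounted at the origin on the work surface. World frame = base frame: x ahead of the robot, y to its left, z up, the work surface at z = 0. Lengths are in m, angles in rad, forces in N, time in s.
With the tool pointing down it reaches from about 0.425 to 0.95 m from the base axis. Payload 3.5 kg.
Tool frame: the origin (TCP) lies midway between the tips of the shut fingers; the grasp point (between the pads) lies 19 mm behind it; z points along the fingers, x is the direction in which the jaws open and shut, and the axes are right-handed (so a half turn about z gives the same grasp; the last joint's range is limited). The gripper opens to 85 mm and grips with 20 to 120 N. Pads are 22 mm wide; open, the fingers measure 114 mm over their backs; the gripper's body (76 mm by 85 mm) begins 54 mm behind the grasp point. The pads swing forward as they close: fully open they stand 13 mm farther back than shut.
Start: joints at [-1.431, 0.286, 1.577, -0, 1.279, -0.15], TCP at [0.193, -0.647, 0.195] pointing down, gripper open.
Joint ranges: [-2.77, 2.77], [-0.9, 2.22], [0.21, 2.48], [-1.53, 4.67], [0.24, 2.81], [-2.84, 2.84]. Speed limits (rad/s): [2.79, 2.79, 3.14, 3.14, 3.14, 3.14].

### API

Orientations are given as a rotation vector (axis times angle).
In Python, from bench import arm gives the robot as it stands.
- The arm moves only by the tool arm_command, never from a script. Its argument "plan" is a list of rows, each an object with "dr": the turn, a rotation vector about the tool's x, y, z in rad, a list of three; "linear": the shift along the tool's x, y, z in mm, a list of three; "claw": the closure, from 0 (fully open) to 1 (shut). In form: [{"dr": [rx, ry, rz], "linear": [dx, dy, dz], "claw": claw}, ...]. A call has exactly 8 rows; each row shifts and turns the commanded pose from where the row before left it, along the tool's axes as they then stand; what a row does not reach is not made up. A row lasts 1/10 s, in which the tool goes at most 50 mm and 8.59 degrees, less where a joint would pass 70% of its speed; a pose out of reach is approached as far as the arm can. A call with a gripper value outside its range is refused whole. The fingers move at their own pace and stop on an object; "force" is the grip in N (left out, the last holds). Time passes only in rows, so rows that do not move let the fingers close, or fill a call up. It gives the time, the measured TCP pose, the force and the opening at its end, in the units of the state.
- arm.read_state(): the state, without advancing time (a new reading comes with each control period).
- arm.grab_frame(name): name is "scene" or "top" or "wrist"; returns (picture, depth): 400x640x3 uint8, red, green, blue; 400x640 float32, m along the optical axis (not along the pixel's ray), 0 where there is no reading.
- arm.camera_params(name): a dict with "K" (3x3 intrinsics, pixels), "k1" (the pictures are not rectified: a ray, as slopes to the right and down, at radius r is drawn at 1 + k1 r^2 times it, then the intrinsics apply), "T" (4x4, takes a point from camera to world coordinates); the wrist camera has in their place "hand_eye" (4x4, takes a point from camera to tool coordinates, whose origin is the TCP and whose axes are the tool frame's). Camera axes: x right, y down, z forward; pixel columns grow to the right and rows downward; lengths in m; the calibration is good to about 2 mm. A picture is of the moment at which its call begins: read the wrist's pose just before it. camera_params takes no time and is no camera call.
- arm.finish_job(): hands the job in, once; it reports no verdict.
The state is a dict: "time": time; "qpos": joint angles; "joint_vel": joint speeds; "joint_torque": joint torques, N m; "ee_pos": TCP position; "tcp_rot": TCP orientation; "wrist_force": force on the tool from outside, world axes, zero at the start; "torque": the same for the moment, N m; "finger_gap": finger opening in m.
Only numpy, scipy, OpenCV 4.12 (cv2) and the standard library are available. Lean on these libraries where they do the work, as an engineer would, in place of code of your own. Each camera call takes 0.05 s, during which the arm holds its last target.

## Working session

There is one attempt and no reset: what is moved stays moved. The work goes in short steps, Python scripts to look and compute and a tool call to move; the robot and the scene stay as the last step left them, time stands still between calls to the robot, and variables do not carry over. Pictures are saved under pics/ and viewed, and the job is handed in when it is done.

Besides the shell and the picture viewer there is one more tool, called after "Request:" as a command line: name --argument value ..., lists and objects as JSON in quotes. arm_command: Moves the arm, as the interface text tells. Its arguments: {"type":"object","properties":{"plan":{"type":"array","items":{"type":"object","properties":{"dr":{"type":"array","items":{"type":"number"}},"linear":{"type":"array","items":{"type":"number"}},"claw":{"type":"number"}}}},"force":{"type":"number"}},"required":["plan"]}

```bash
ls; mkdir -p pics; python3 - <<'E'
from bench import arm
import cv2,numpy as np
np.set_printoptions(precision=4,suppress=True)
s=arm.read_state(); print(s)
for n in ["scene","top","wrist"]:
    print(n,arm.camera_params(n))
for n in ["scene","top"]:
    p,d=arm.grab_frame(n); cv2.imwrite(f"pics/{n}0.png",p[:,:,::-1]); np.savez(f"{n}0.npz",p=p,d=d)
E
```

```text
pics
{'time': 0.0, 'qpos': array([-1.431 ,  0.2872,  1.5782, -0.    ,  1.2786, -0.15  ]), 'joint_vel': array([ 0.0007, -0.0015,  0.0016, -0.0009, -0.0004,  0.0003]), 'joint_torque': array([  0.0006, -40.5981, -29.2625,  -0.0001,   0.0059,   0.    ]), 'ee_pos': array([ 0.1928, -0.6461,  0.1939]), 'tcp_rot': array([-2.5176,  1.8764,  0.0026]), 'wrist_force': array([ 0.4204, -0.8179,  0.1641]), 'torque': array([0.0421, 0.0034, 0.0228]), 'finger_gap': 0.0856772884873081}
scene {'K': array([[423.4039,   0.    , 318.7219],
       [  0.    , 423.4039, 201.3967],
       [  0.    ,   0.    ,   1.    ]]), 'k1': -0.11623153967046906, 'T': array([[-0.3377,  0.7822, -0.5235,  1.1441],
       [ 0.9411,  0.2706, -0.2027,  0.1741],
       [-0.0169, -0.5611, -0.8275,  0.9323],
       [ 0.    ,  0.    ,  0.    ,  1.    ]])}
top {'K': array([[383.8577,   0.    , 323.2131],
       [  0.    , 383.8577, 198.0143],
       [  0.    ,   0.    ,   1.    ]]), 'k1': -0.024017152395975006, 'T': array([[-0.0005, -0.9988,  0.0487,  0.5811],
       [-1.    ,  0.0008,  0.0066, -0.0193],
       [-0.0067, -0.0487, -0.9988,  1.1657],
       [ 0.    ,  0.    ,  0.    ,  1.    ]])}
wrist {'K': array([[289.0022,   0.    , 318.2384],
       [  0.    , 289.0022, 205.9412],
       [  0.    ,   0.    ,   1.    ]]), 'k1': -0.04743875818011606, 'hand_eye': array([[ 1.    ,  0.0011,  0.0005,  0.0003],
       [-0.0012,  0.9491,  0.315 , -0.0808],
       [-0.0001, -0.315 ,  0.9491, -0.179 ],
       [ 0.    ,  0.    ,  0.    ,  1.    ]])}
```

View pics/top0.png

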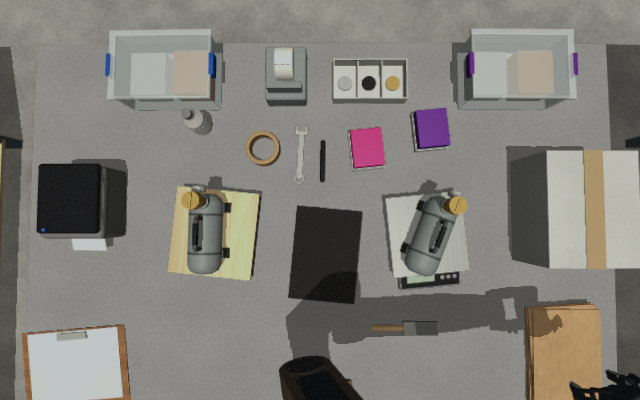

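View pics/scene0.png

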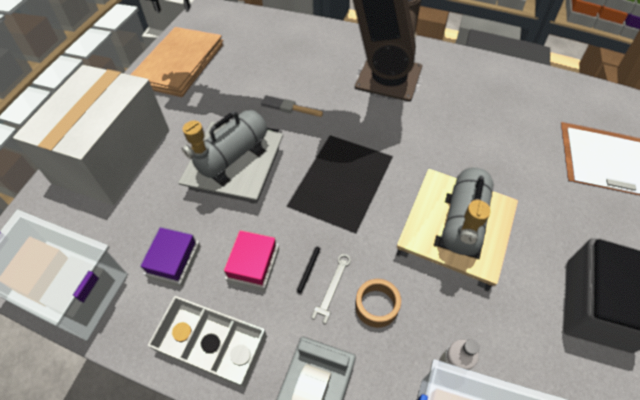

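```bash
cat > h.py <<'E'
from bench import arm
import cv2,numpy as np
from scipy.spatial.transform import Rotation as R
np.set_printoptions(precision=4,suppress=True)
def cam(n,s=None):
    c=arm.camera_params(n)
    if "T" in c: return c["K"],c["k1"],c["T"]
    M=np.eye(4);M[:3,:3]=R.from_rotvec(s["tcp_rot"]).as_matrix();M[:3,3]=s["ee_pos"]
    return c["K"],c["k1"],M@c["hand_eye"]
def slopes(uv,K,k1):
    uv=np.atleast_2d(np.asarray(uv,float))
    return cv2.undistortPoints(uv[:,None,:],K,np.array([k1,0,0,0.])).reshape(-1,2)
def plane(uv,z,C):
    K,k1,T=C;s=slopes(uv,K,k1);d=np.c_[s,np.ones(len(s))]@T[:3,:3].T;o=T[:3,3]
    return o+d*((z-o[2])/d[:,2])[:,None]
def cloud(d,C):
    K,k1,T=C;h,w=d.shape
    v,u=np.mgrid[:h,:w];s=slopes(np.c_[u.ravel(),v.ravel()],K,k1)
    P=np.c_[s,np.ones(len(s))]*d.reshape(-1,1)
    P=P@T[:3,:3].T+T[:3,3]; P[d.ravel()<=0]=np.nan
    return P.reshape(h,w,3)
def project(P,C):
    K,k1,T=C;p=(np.atleast_2d(P)-T[:3,3])@T[:3,:3]
    rv=np.zeros(3);return cv2.projectPoints(p,rv,rv,K,np.array([k1,0,0,0.]))[0].reshape(-1,2)
E
python3 - <<'E'
from h import *
f=np.load("top0.npz");p,d=f["p"],f["d"];C=cam("top");X=cloud(d,C)
hsv=cv2.cvtColor(p,cv2.COLOR_RGB2HSV)
print("mat z",X[250,325],"scale",X[215,400],"riser",X[240,240])
# brass cap & handle on right
for name,(u0,u1,v0,v1) in dict(scaletank=(395,475,190,280),risertank=(170,235,185,280)).items():
    sub=X[v0:v1,u0:u1];h=hsv[v0:v1,u0:u1]
    brass=(h[...,0]>10)&(h[...,0]<28)&(h[...,1]>130)
    top=brass&(sub[...,2]>0.225)
    v,u=np.where(top);print(name,"cap top",top.sum(),u.mean()+u0,v.mean()+v0,np.nanmedian(sub[...,2][top]),plane([[u.mean()+u0,v.mean()+v0]],0.244,C))
    bar=(h[...,2]<70)&(sub[...,2]>0.175)
    v,u=np.where(bar);q=sub[bar];print("handle",bar.sum(),np.nanmedian(q,0),q.min(0),q.max(0))
    uv=np.c_[u+u0,v+v0];w=plane(uv,0.204,C)[:,:2];m=w.mean(0);U,S,V=np.linalg.svd(w-m);print(m,V[0],np.degrees(np.arctan2(V[0][1],V[0][0])))
# mat
m=((hsv[...,2]<45)&(abs(X[...,2])<0.02)).astype(np.uint8);m[:, :285]=0;m[:,365:]=0;m[:200]=0;m[305:]=0
c=max(cv2.findContours(m,0,2)[0],key=cv2.contourArea);r=cv2.minAreaRect(c);print(r);b=cv2.boxPoints(r);w=plane(b,0.004,C);print(w,w.mean(0))
e=w[1]-w[0];e2=w[2]-w[1];print(np.linalg.norm(e),np.linalg.norm(e2),e,e2)
g=cv2.resize(p[180:310,270:490],None,fx=3.6,fy=3.6,interpolation=2)
cv2.imwrite("pics/crop0.png",g[:,:,::-1])
E
```

```text
mat z [ 0.4807 -0.0168 -0.0008] scale [ 0.586  -0.2335  0.0563] riser [0.5143 0.2275 0.06  ]
scaletank cap top 270 456.23703703703706 204.94814814814814 0.24250506172341924 [[ 0.6091 -0.3329  0.244 ]]
handle 251 [ 0.5478 -0.3113  0.2028] [ 0.4914 -0.3391  0.1763] [ 0.6468 -0.2852  0.2399]
[ 0.5572 -0.3091] [-0.9634  0.268 ] 164.45764989648669
risertank cap top 256 191.2890625 199.8359375 0.24222992252522002 [[0.622  0.3056 0.244 ]]
handle 246 [0.553  0.3072 0.2027] [0.4959 0.2868 0.1754] [0.6551 0.3185 0.24  ]
[0.5618 0.305 ] [-0.9924  0.1229] 172.94092393444825
((325.1844482421875, 254.47132873535156), (65.45734405517578, 92.52751922607422), 5.19442892074585)
[[ 0.3389  0.093   0.004 ]
 [ 0.6154  0.0685  0.004 ]
 [ 0.5973 -0.1287  0.004 ]
 [ 0.3215 -0.1024  0.004 ]] [ 0.4683 -0.0174  0.004 ]
0.2775548452323741 0.19807009366656061 [ 0.2765 -0.0245  0.    ] [-0.0181 -0.1972  0.    ]
```

View pics/crop0.png

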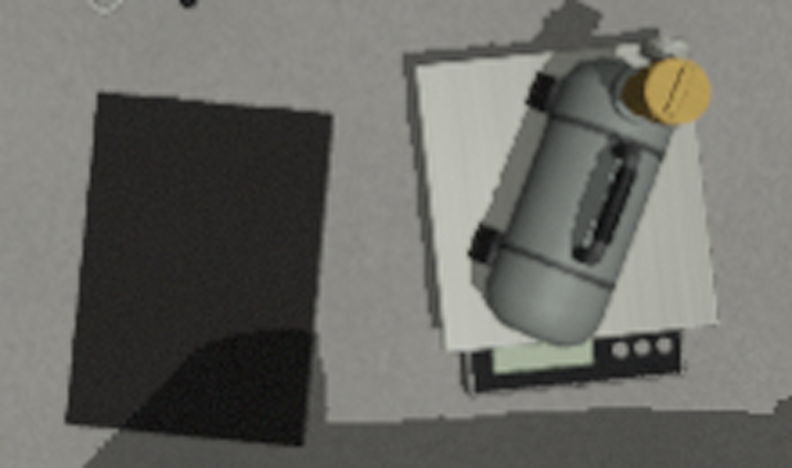

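```bash
python3 - <<'E'
from h import *
f=np.load("top0.npz");p,d=f["p"],f["d"];C=cam("top");X=cloud(d,C)
hsv=cv2.cvtColor(p,cv2.COLOR_RGB2HSV)
for name,(u0,u1,v0,v1) in dict(scaletank=(395,475,214,280),risertank=(170,235,209,280)).items():
    sub=X[v0:v1,u0:u1];h=hsv[v0:v1,u0:u1]
    bar=((h[...,2]<70)&(sub[...,2]>0.19)&(sub[...,2]<0.215)).astype(np.uint8)
    c=max(cv2.findContours(bar,0,1)[0],key=cv2.contourArea);bar=np.zeros_like(bar);cv2.drawContours(bar,[c],-1,1,-1);bar=(bar>0)&(sub[...,2]>0.193)
    v,u=np.where(bar);uv=np.c_[u+u0,v+v0];w=plane(uv,0.200,C)[:,:2];m=w.mean(0);U,S,V=np.linalg.svd(w-m);a=V[0]*np.sign(V[0][0]);t=(w-m)@a
    print(name,bar.sum(),"mean",m,"yaw",np.degrees(np.arctan2(a[1],a[0])),"ext",t.min(),t.max(),"mid",m+a*(t.min()+t.max())/2, np.median(sub[...,2][bar]))
# scene view
n="scene";f=np.load("scene0.npz");p,d=f["p"],f["d"];C=cam("scene");X=cloud(d,C)
hsv=cv2.cvtColor(p,cv2.COLOR_RGB2HSV)
b=(hsv[...,0]>10)&(hsv[...,0]<28)&(hsv[...,1]>130)&(X[...,2]>0.225)&(X[...,0]>.5)
for s in (-1,1):
    q=X[b&(X[...,1]*s>.15)&(abs(X[...,1])<.4)];t=q[q[:,2]>0.24];print(len(q),len(t),t.mean(0),t.min(0),t.max(0))
k=(hsv[...,2]<70)&(X[...,2]>0.193)&(X[...,2]<0.215)&(X[...,0]>.45)&(X[...,0]<.7)&(X[...,1]<-.2)&(X[...,1]>-.4)
q=X[k];print(k.sum(),q.mean(0),q.min(0),q.max(0));V=np.linalg.svd(q[:,:2]-q[:,:2].mean(0))[2];print(V[0],np.degrees(np.arctan2(V[0][1],V[0][0])))
E
```

```text
scaletank 159 mean [ 0.5326 -0.3051] yaw -21.486453022907664 ext -0.044384403452759194 0.044725319478035104 mid [ 0.5327 -0.3051] 0.2026671666887504
risertank 168 mean [0.5412 0.3105] yaw -1.5960527653505188 ext -0.043621139155032344 0.041984309153525606 mid [0.5404 0.3105] 0.20238314905681404
271 192 [ 0.6137 -0.3348  0.2446] [ 0.5948 -0.3563  0.2402] [ 0.6335 -0.3149  0.2506]
405 306 [0.6241 0.3084 0.2435] [0.6019 0.2876 0.2402] [0.6444 0.3286 0.2507]
129 [ 0.532  -0.3039  0.2011] [ 0.4942 -0.3201  0.1934] [ 0.5746 -0.2877  0.2072]
[ 0.9328 -0.3604] -21.127249044574047
```

Request:
arm_command --plan '[{"dr": [0, 0, -0.146], "linear": [0, 0, -12], "claw": 0}, {"dr": [0, 0, -0.146], "linear": [0, 0, -12], "claw": 0}, {"dr": [0, 0, -0.146], "linear": [0, 0, -12], "claw": 0}, {"dr": [0, 0, -0.146], "linear": [0, 0, -12], "claw": 0}, {"dr": [0, 0, -0.146], "linear": [0, 0, -12], "claw": 0}, {"dr": [0, 0, -0.146], "linear": [0, 0, -12], "claw": 0}, {"dr": [0, 0, -0.146], "linear": [0, 0, -12], "claw": 0}, {"dr": [0, 0, -0.146], "linear": [0, 0, -12], "claw": 0}]'

```text
time: 0.9
ee_pos: [0.1929, -0.6465, 0.2908]
tcp_rot: [-3.136, 0.168, 0.0]
wrist_force: [1.0, -0.3, 0.8]
finger_gap: 0.0858
```

Request:
arm_command --plan '[{"dr": [0, 0, -0.146], "linear": [0, 0, 0], "claw": 0}, {"dr": [0, 0, -0.146], "linear": [0, 0, 0], "claw": 0}, {"dr": [0, 0, -0.146], "linear": [0, 0, 0], "claw": 0}, {"dr": [0, 0, -0.146], "linear": [0, 0, 0], "claw": 0}, {"dr": [0, 0, -0.146], "linear": [0, 0, 0], "claw": 0}, {"dr": [0, 0, -0.146], "linear": [0, 0, 0], "claw": 0}, {"dr": [0, 0, -0.146], "linear": [0, 0, 0], "claw": 0}, {"dr": [0, 0, -0.146], "linear": [0, 0, 0], "claw": 0}]'

```text
time: 1.7
ee_pos: [0.1929, -0.6465, 0.2903]
tcp_rot: [-2.709, -1.589, -0.001]
wrist_force: [0.3, 0.3, 0.3]
finger_gap: 0.0855
```

```bash
cat >> h.py <<'E'
def to(target,yaw=None):
    s=arm.read_state();M=R.from_rotvec(s["tcp_rot"]).as_matrix()
    print("t",s["time"],"pos",s["ee_pos"],"yaw",np.degrees(np.arctan2(M[1,0],M[0,0])),"z",M[:,2],"F",s["wrist_force"],"M",s["torque"],"gap",s["finger_gap"],"q",s["qpos"])
    if target is not None: print("lin mm",M.T@(np.array(target)-s["ee_pos"])*1000)
    if yaw is not None: print("rz",-np.radians((yaw-np.degrees(np.arctan2(M[1,0],M[0,0]))+180)%360-180) if 0 else -np.radians((yaw-np.degrees(np.arctan2(M[1,0],M[0,0]))+180)%360-180))
    return s,M
E
python3 - <<'E'
from h import *
a=np.radians(-21);g=np.array([.5325,-.3048])+.008*np.array([np.cos(a),np.sin(a)])
print(g);to([*g,.29],69)
E
```

```text
[ 0.54   -0.3077]
t 1.7 pos [ 0.1929 -0.6465  0.2903] yaw 60.79320960405624 z [-0.0002  0.0015 -1.    ] F [0.2863 0.2944 0.2835] M [ 0.0324 -0.058   0.0257] gap 0.08550588567755205 q [-1.431   0.2338  1.4685  0.      1.4408 -2.492 ]
lin mm [465.0964 137.6225   0.771 ]
rz -0.14323551343026764
```

Request:
arm_command --plan '[{"dr": [0, 0, -0.143], "linear": [0, 0, 0], "claw": 0}, {"dr": [0, 0, 0], "linear": [37, 17, 0], "claw": 0}, {"dr": [0, 0, 0], "linear": [37, 17, 0], "claw": 0}, {"dr": [0, 0, 0], "linear": [37, 17, 0], "claw": 0}, {"dr": [0, 0, 0], "linear": [37, 17, 0], "claw": 0}, {"dr": [0, 0, 0], "linear": [37, 17, 0], "claw": 0}, {"dr": [0, 0, 0], "linear": [37, 17, 0], "claw": 0}, {"dr": [0, 0, 0], "linear": [37, 17, 0], "claw": 0}]'

```text
time: 2.5
ee_pos: [0.3989, -0.4474, 0.2906]
tcp_rot: [-2.594, -1.771, -0.0]
wrist_force: [0.7, -0.6, -0.1]
finger_gap: 0.0856
```

Request:
arm_command --plan '[{"dr": [0, 0, 0], "linear": [35, 17, 0], "claw": 0}, {"dr": [0, 0, 0], "linear": [35, 17, 0], "claw": 0}, {"dr": [0, 0, 0], "linear": [35, 17, 0], "claw": 0}, {"dr": [0, 0, 0], "linear": [35, 17, 0], "claw": 0}, {"dr": [0, 0, 0], "linear": [30, 12, 0], "claw": 0}, {"dr": [0, 0, 0], "linear": [12, 4, 0], "claw": 0}, {"dr": [0, 0, 0], "linear": [0, 0, 0], "claw": 0}, {"dr": [0, 0, 0], "linear": [0, 0, 0], "claw": 0}]'

```text
time: 3.3
ee_pos: [0.5419, -0.3106, 0.2908]
tcp_rot: [-2.594, -1.771, 0.002]
wrist_force: [-0.8, -1.4, -0.1]
finger_gap: 0.0855
```

```bash
python3 - <<'E'
from h import *
s,M=to([.54,-.3077,.178],69)
C=cam("wrist",s);p,d=arm.grab_frame("wrist");np.savez("w1.npz",p=p,d=d)
X=cloud(d,C)
uv=project([[.5325,-.3048,.2045],[.611,-.334,.247]],C);print(uv)
q=p.copy()
for u,v in uv: cv2.circle(q,(int(u),int(v)),3,(255,0,0),1)
cv2.imwrite("pics/w1.png",q[:,:,::-1])
E
```

```text
t 3.3 pos [ 0.5419 -0.3106  0.2908] yaw 68.62873818601895 z [-0.0011 -0.0002 -1.    ] F [-0.7869 -1.3633 -0.0839] M [0.0431 0.0489 0.0202] gap 0.08550584676617488 q [-0.6823  0.1206  1.5964 -0.0009  1.4252 -1.88  ]
lin mm [  2.09    -2.778  112.8449]
rz -0.006479741040896042
[[320.6771 187.8372]
 [322.2415 289.7327]]
```

View pics/w1.png

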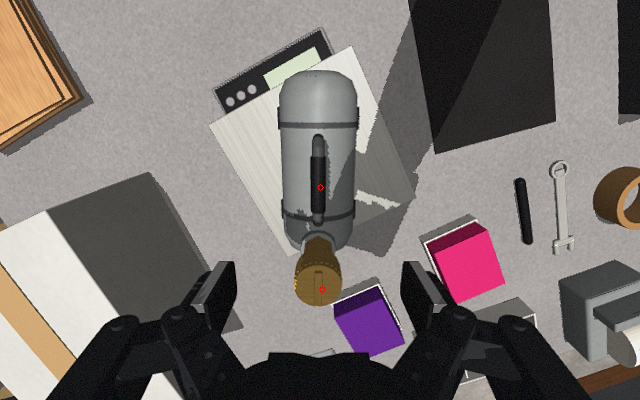

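Request:
arm_command --plan '[{"dr": [0, 0, 0], "linear": [0.5, -2.8, 12], "claw": 0}, {"dr": [0, 0, 0], "linear": [0, 0, 20], "claw": 0}, {"dr": [0, 0, 0], "linear": [0, 0, 20], "claw": 0}, {"dr": [0, 0, 0], "linear": [0, 0, 20], "claw": 0}, {"dr": [0, 0, 0], "linear": [0, 0, 18], "claw": 0}, {"dr": [0, 0, 0], "linear": [0, 0, 14], "claw": 0}, {"dr": [0, 0, 0], "linear": [0, 0, 8], "claw": 0}, {"dr": [0, 0, 0], "linear": [0, 0, 0], "claw": 0}]' --force 60

```text
time: 4.15
ee_pos: [0.5391, -0.3084, 0.1775]
tcp_rot: [-2.593, -1.769, 0.001]
wrist_force: [1.0, -0.1, 0.1]
finger_gap: 0.0853
```

Request:
arm_command --plan '[{"dr": [0, 0, 0], "linear": [0, 0, 0], "claw": 0.5}, {"dr": [0, 0, 0], "linear": [0, 0, 0], "claw": 0.7}, {"dr": [0, 0, 0], "linear": [0, 0, 0], "claw": 1}, {"dr": [0, 0, 0], "linear": [0, 0, 0], "claw": 1}, {"dr": [0, 0, 0], "linear": [0, 0, 0], "claw": 1}, {"dr": [0, 0, 0], "linear": [0, 0, 0], "claw": 1}, {"dr": [0, 0, 0], "linear": [0, 0, 0], "claw": 1}, {"dr": [0, 0, 0], "linear": [0, 0, 0], "claw": 1}]' --force 60

```text
time: 4.95
ee_pos: [0.5402, -0.3086, 0.1792]
tcp_rot: [-2.595, -1.771, -0.0]
wrist_force: [0.8, -0.5, -0.4]
finger_gap: 0.0002
```

```bash
python3 - <<'E'
from h import *
s,M=to([.54,-.3077,.178],69)
C=cam("wrist",s);p,d=arm.grab_frame("wrist")
cv2.imwrite("pics/w2.png",p[:,:,::-1])
E
```

```text
t 4.95 pos [ 0.5402 -0.3086  0.1792] yaw 68.64036544841237 z [ 0.  0. -1.] F [ 0.7755 -0.4754 -0.3865] M [ 0.0289 -0.004  -0.0514] gap 0.00015237603717613063 q [-0.6819  0.1846  1.7277  0.      1.2293 -1.8799]
lin mm [ 0.732  -0.4749  1.2248]
rz -0.006276807029137831
```

View pics/w2.png

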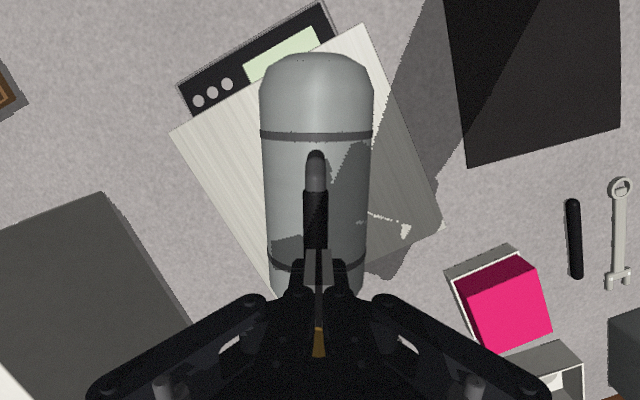

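```bash
python3 - <<'E'
from h import *
s=arm.read_state();C=cam("wrist",s);p,d=arm.grab_frame("wrist")
print(d[150:340:8,[308,312,316,318,320,324]])
g=cv2.resize(p[130:380,220:420],None,fx=2.4,fy=2.4,interpolation=2);g=np.clip(g.astype(float)*1.8,0,255).astype(np.uint8)
cv2.imwrite("pics/w3.png",g[:,:,::-1])
C=cam("scene");p,d=arm.grab_frame("scene")
u,v=project([.54,-.308,.2],C)[0].astype(int);print(u,v)
g=cv2.resize(p[max(0,v-60):v+60,max(0,u-80):u+80],None,fx=5,fy=5,interpolation=2);g=np.clip(g.astype(float)*1.5,0,255).astype(np.uint8)
cv2.imwrite("pics/s3.png",g[:,:,::-1]); print(arm.read_state())
E
```

```text
[[0.1964 0.1964 0.1934 0.1942 0.1962 0.1961]
 [0.172  0.1645 0.1636 0.1643 0.1654 0.1811]
 [0.1631 0.1608 0.1605 0.1613 0.1621 0.1648]
 [0.1596 0.1572 0.1587 0.1591 0.1594 0.1605]
 [0.1593 0.1591 0.1586 0.1597 0.159  0.1613]
 [0.1616 0.1613 0.16   0.16   0.1608 0.1625]
 [0.1607 0.1612 0.1604 0.1612 0.1606 0.1622]
 [0.1637 0.1621 0.1609 0.1619 0.1627 0.1645]
 [0.1647 0.1631 0.1635 0.1636 0.1631 0.1657]
 [0.1668 0.1651 0.1653 0.1657 0.1655 0.1665]
 [0.168  0.1669 0.1654 0.1676 0.166  0.1687]
 [0.1691 0.1682 0.1684 0.1679 0.1696 0.1708]
 [0.171  0.1708 0.1701 0.1708 0.1699 0.1722]
 [0.1486 0.1477 0.1471 0.1476 0.1477 0.1483]
 [0.14   0.1395 0.1398 0.139  0.14   0.1398]
 [0.1329 0.1338 0.1333 0.1326 0.1342 0.1336]
 [0.127  0.1261 0.1274 0.1271 0.1269 0.1271]
 [0.1218 0.1221 0.1222 0.1219 0.1216 0.1208]
 [0.1139 0.1141 0.1239 0.1223 0.1228 0.1139]
 [0.1095 0.1091 0.124  0.1244 0.1246 0.1133]
 [0.1047 0.1101 0.1267 0.1265 0.1254 0.1148]
 [0.1011 0.1139 0.1276 0.1272 0.1282 0.1158]
 [0.0977 0.1168 0.1283 0.1289 0.1295 0.1171]
 [0.0984 0.1166 0.1825 0.1807 0.1799 0.1189]]
221 122
{'time': 5.1, 'qpos': array([-0.6819,  0.1846,  1.7277,  0.    ,  1.2293, -1.8799]), 'joint_vel': array([-0.003 , -0.0015,  0.0011, -0.002 ,  0.0004,  0.0006]), 'joint_torque': array([  0.0031, -36.1209, -28.7675,  -0.0002,   0.0004,  -0.    ]), 'ee_pos': array([ 0.5402, -0.3086,  0.1792]), 'tcp_rot': array([-2.5946, -1.7712,  0.    ]), 'wrist_force': array([ 0.3697, -0.3942,  0.0476]), 'torque': array([-0.0462, -0.0666,  0.0047]), 'finger_gap': -7.175877508744373e-05}
```

View pics/w3.png

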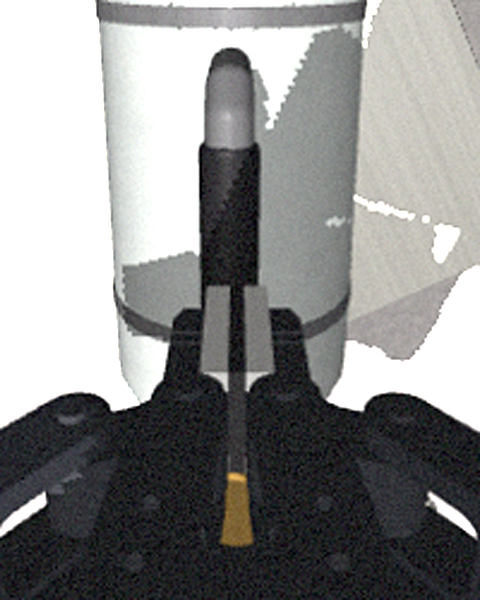

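View pics/s3.png

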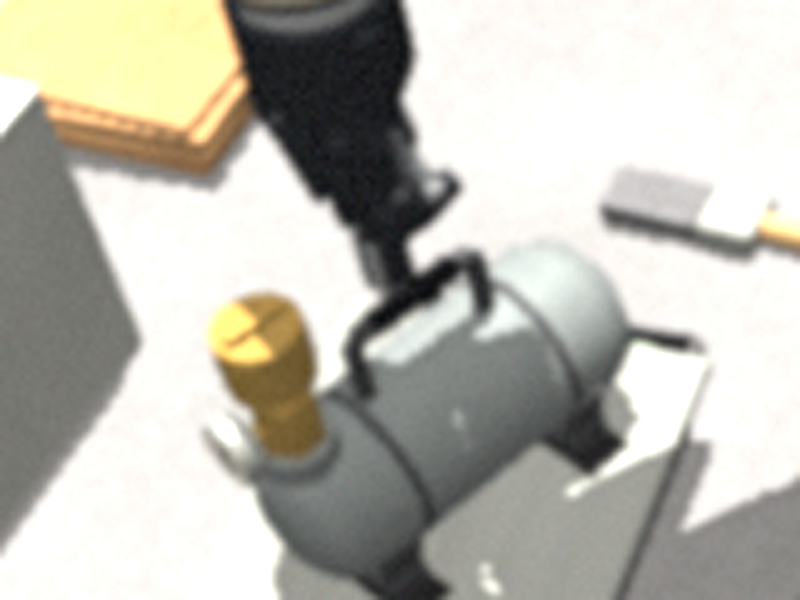

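```bash
python3 - <<'E'
from h import *
s=arm.read_state()
M=R.from_rotvec(s["tcp_rot"]).as_matrix()
for n in ["scene","top"]:
    C=cam(n);p,d=arm.grab_frame(n);X=cloud(d,C)
    Y=(X-s["ee_pos"])@M
    m=(abs(Y[...,0])<.03)&(abs(Y[...,1])<.02)&(Y[...,2]>-.12)&(Y[...,2]<0.01)
    v,u=np.where(m);print(n,m.sum())
    for z0 in np.arange(-.12,.01,.005):
        k=m&(Y[...,2]>=z0)&(Y[...,2]<z0+.005)
        if k.sum(): print("z %.3f n %d x %.3f..%.3f y %.3f..%.3f"%(z0,k.sum(),*[f(Y[...,i][k]) for i in(0,1) for f in (np.min,np.max)]),p[k].mean(0))
C=cam("wrist",s);p,d=arm.grab_frame("wrist");X=cloud(d,C);Y=(X-s["ee_pos"])@M
print(Y[240:300:2,310])
E
```

```text
scene 361
z -0.120 n 18 x -0.018..0.025 y 0.005..0.019 [19.6667 20.8333 22.2778]
z -0.115 n 20 x -0.015..0.017 y 0.010..0.020 [18.9  19.25 21.1 ]
z -0.110 n 20 x -0.018..0.016 y -0.006..0.019 [19.5  20.15 21.65]
z -0.105 n 27 x -0.029..0.028 y -0.006..0.020 [21.7778 22.4444 23.8148]
z -0.100 n 8 x -0.027..0.029 y -0.005..0.014 [24.375 24.75  26.625]
z -0.095 n 27 x -0.030..0.027 y -0.003..0.015 [30.7037 31.037  32.5556]
z -0.090 n 31 x -0.023..0.029 y -0.007..0.017 [27.7097 28.3548 29.7097]
z -0.085 n 17 x -0.016..0.029 y 0.011..0.015 [42.3529 42.4706 42.8824]
z -0.080 n 7 x -0.008..0.012 y 0.011..0.013 [59.1429 59.2857 58.2857]
z -0.075 n 9 x -0.007..0.012 y 0.007..0.013 [55.8889 56.3333 56.4444]
z -0.070 n 8 x -0.004..0.012 y -0.001..0.013 [56.75  57.125 56.5  ]
z -0.065 n 17 x -0.006..0.014 y -0.003..0.013 [50.0588 50.2353 50.6471]
z -0.060 n 13 x -0.003..0.014 y -0.004..0.013 [45.4615 45.5385 45.8462]
z -0.055 n 20 x -0.007..0.013 y -0.005..0.014 [54.6  54.75 55.  ]
z -0.050 n 17 x -0.003..0.013 y -0.004..0.015 [48.9412 49.1765 48.9412]
z -0.045 n 8 x -0.004..0.010 y 0.006..0.014
[... 1292 characters left out ...]
-0.0052 -0.0035 -0.0245]
 [-0.0047 -0.011  -0.0418]
 [-0.0046 -0.0113 -0.0447]
 [-0.0046 -0.0111 -0.0464]
 [-0.0045 -0.0112 -0.0487]
 [-0.0044 -0.0115 -0.0514]
 [-0.0044 -0.0113 -0.053 ]
 [-0.0043 -0.0114 -0.0552]
 [-0.0042 -0.0121 -0.0583]
 [-0.0043 -0.0107 -0.0577]
 [-0.0042 -0.0113 -0.0607]
 [-0.0041 -0.0114 -0.0625]
 [-0.0041 -0.0109 -0.0635]
 [-0.004  -0.0114 -0.066 ]
 [-0.004  -0.0116 -0.0679]
 [-0.0039 -0.0116 -0.0696]
 [-0.0039 -0.0107 -0.0697]
 [-0.0039 -0.0114 -0.0724]
 [-0.0039 -0.0105 -0.0726]
 [-0.0038 -0.0104 -0.0738]
 [-0.0037 -0.0118 -0.0774]
 [-0.0037 -0.0118 -0.0787]
 [-0.0037 -0.0119 -0.0802]
 [-0.0036 -0.012  -0.0818]
 [-0.0036 -0.0118 -0.0828]
 [-0.0035 -0.0124 -0.0848]]
```

The jaws closed to zero above the bar. The scene and wrist depths both put the real fingertips about 40 mm behind the reported TCP. I'll reopen, go 41 mm lower and grip again.

Request:
arm_command --plan '[{"dr": [0, 0, 0], "linear": [0, 0, 0], "claw": 0}, {"dr": [0, 0, 0], "linear": [0, 0, 0], "claw": 0}, {"dr": [0, 0, 0], "linear": [0, 0, 0], "claw": 0}, {"dr": [0, 0, 0], "linear": [0, 0, 0], "claw": 0}, {"dr": [0, 0, 0], "linear": [0, 0, 0], "claw": 0}, {"dr": [0, 0, 0], "linear": [-1.5, 0, 0], "claw": 0}, {"dr": [0, 0, 0], "linear": [0, 0, 0], "claw": 0}, {"dr": [0, 0, 0], "linear": [0, 0, 0], "claw": 0}]'

```text
time: 6.05
ee_pos: [0.5396, -0.31, 0.1792]
tcp_rot: [-2.595, -1.771, 0.0]
wrist_force: [-0.0, -0.8, -0.1]
finger_gap: 0.0853
```

Request:
arm_command --plan '[{"dr": [0, 0, 0], "linear": [0, 0, 6], "claw": 0}, {"dr": [0, 0, 0], "linear": [0, 0, 6], "claw": 0}, {"dr": [0, 0, 0], "linear": [0, 0, 6], "claw": 0}, {"dr": [0, 0, 0], "linear": [0, 0, 6], "claw": 0}, {"dr": [0, 0, 0], "linear": [0, 0, 6], "claw": 0}, {"dr": [0, 0, 0], "linear": [0, 0, 6], "claw": 0}, {"dr": [0, 0, 0], "linear": [0, 0, 5], "claw": 0}, {"dr": [0, 0, 0], "linear": [0, 0, 0], "claw": 0}]'

```text
time: 6.85
ee_pos: [0.5391, -0.3096, 0.137]
tcp_rot: [-2.593, -1.77, 0.001]
wrist_force: [0.2, 0.9, -0.3]
finger_gap: 0.0851
```

Request:
arm_command --plan '[{"dr": [0, 0, 0], "linear": [0, 0, 0], "claw": 0.5}, {"dr": [0, 0, 0], "linear": [0, 0, 0], "claw": 0.7}, {"dr": [0, 0, 0], "linear": [0, 0, 0], "claw": 0.75}, {"dr": [0, 0, 0], "linear": [0, 0, 0], "claw": 0.8}, {"dr": [0, 0, 0], "linear": [0, 0, 0], "claw": 0.9}, {"dr": [0, 0, 0], "linear": [0, 0, 0], "claw": 1}, {"dr": [0, 0, 0], "linear": [0, 0, 0], "claw": 1}, {"dr": [0, 0, 0], "linear": [0, 0, 0], "claw": 1}]' --force 60

```text
time: 7.65
ee_pos: [0.5396, -0.3104, 0.1386]
tcp_rot: [2.594, 1.771, -0.001]
wrist_force: [-2.5, -1.0, 1.7]
finger_gap: 0.0133
```

```bash
python3 - <<'E'
from h import *
s,M=to(None)
p,d=arm.grab_frame("wrist")
cv2.imwrite("pics/w4.png",p[:,:,::-1])
E
```

```text
t 7.65 pos [ 0.5396 -0.3104  0.1386] yaw 68.63963408595426 z [ 0.     -0.0009 -1.    ] F [-2.4786 -0.9673  1.678 ] M [-0.2535  0.2594 -0.0462] gap 0.013325476081029604 q [-0.6846  0.2228  1.7604 -0.0008  1.1578 -1.8823]
```

View pics/w4.png

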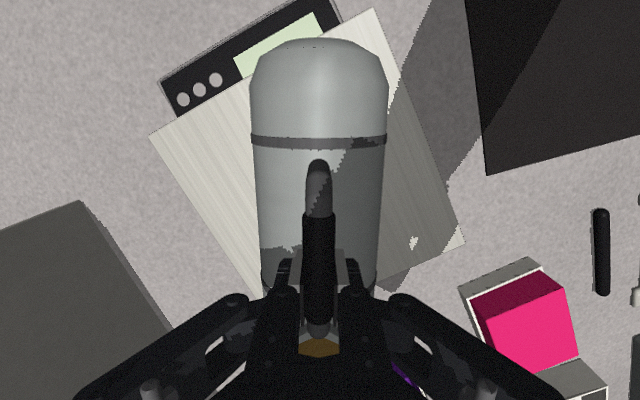

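Request:
arm_command --plan '[{"dr": [0, 0, 0], "linear": [0, 0, -2], "claw": 1}, {"dr": [0, 0, 0], "linear": [0, 0, -4], "claw": 1}, {"dr": [0, 0, 0], "linear": [0, 0, -6], "claw": 1}, {"dr": [0, 0, 0], "linear": [0, 0, -8], "claw": 1}, {"dr": [0, 0, 0], "linear": [0, 0, -8], "claw": 1}, {"dr": [0, 0, 0], "linear": [0, 0, -7], "claw": 1}, {"dr": [0, 0, 0], "linear": [0, 0, -5], "claw": 1}, {"dr": [0, 0, 0], "linear": [0, 0, 0], "claw": 1}]' --force 80

```text
time: 8.5
ee_pos: [0.5402, -0.3105, 0.1799]
tcp_rot: [2.593, 1.77, 0.001]
wrist_force: [-0.1, -0.6, -9.7]
finger_gap: 0.0125
```

```bash
python3 - <<'E'
from h import *
s,M=to(None)
p,d=arm.grab_frame("scene")
cv2.imwrite("pics/s4.png",p[:,:,::-1])
# target: tank origin -> mat centre; tank yaw -21.4+... handle grasp offset
E
```

```text
t 8.5 pos [ 0.5402 -0.3105  0.1799] yaw 68.63856131805608 z [ 0.0021 -0.0016 -1.    ] F [-0.0889 -0.6214 -9.6661] M [0.024  0.0208 0.0609] gap 0.012504414195965326 q [-0.6843  0.1846  1.7265  0.0001  1.2278 -1.8823]
```

View pics/s4.png

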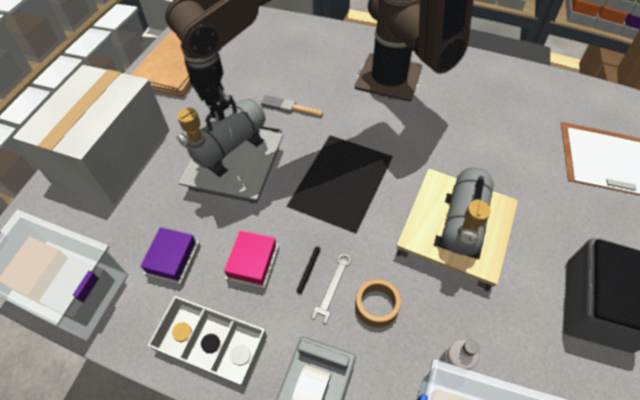

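Request:
arm_command --plan '[{"dr": [0, 0, 0], "linear": [8, -6, 0], "claw": 1}, {"dr": [0, 0, 0], "linear": [21, -14, 0], "claw": 1}, {"dr": [0, 0, 0], "linear": [29, -20, 0], "claw": 1}, {"dr": [0, 0, 0], "linear": [33, -23, 0], "claw": 1}, {"dr": [0, 0, 0], "linear": [33, -23, 0], "claw": 1}, {"dr": [0, 0, 0], "linear": [33, -23, 0], "claw": 1}, {"dr": [0, 0, 0], "linear": [33, -22, 0], "claw": 1}, {"dr": [0, 0, 0], "linear": [25, -17, 0], "claw": 1}]'

```text
time: 9.35
ee_pos: [0.4782, -0.0527, 0.1776]
tcp_rot: [-2.592, -1.771, 0.0]
wrist_force: [-0.0, 1.7, -8.0]
finger_gap: 0.0125
```

Request:
arm_command --plan '[{"dr": [0, 0, 0], "linear": [18, -12, 0], "claw": 1}, {"dr": [0, 0, 0], "linear": [10, -7, 0], "claw": 1}, {"dr": [0, 0, 0], "linear": [5, -3, 0], "claw": 1}, {"dr": [0, 0, 0], "linear": [0, 0, 0], "claw": 1}, {"dr": [0, 0, 0], "linear": [0, 0, 0], "claw": 1}, {"dr": [0, 0, 0], "linear": [0, 0, 0], "claw": 1}, {"dr": [0, 0, 0], "linear": [0, 0, 0], "claw": 1}, {"dr": [0, 0, 0], "linear": [0, 0, 0], "claw": 1}]'

```text
time: 10.15
ee_pos: [0.4717, -0.0176, 0.1782]
tcp_rot: [-2.595, -1.77, 0.0]
wrist_force: [1.1, -0.1, -9.8]
finger_gap: 0.0126
```

```bash
python3 - <<'E'
from h import *
s,M=to([.472,-.018,.082])
p,d=arm.grab_frame("top")
cv2.imwrite("pics/t5.png",p[:,:,::-1])
p,d=arm.grab_frame("scene")
cv2.imwrite("pics/s5.png",p[:,:,::-1])
E
```

```text
t 10.15 pos [ 0.4717 -0.0176  0.1782] yaw 68.58524563064785 z [-0.0001 -0.     -1.    ] F [ 1.1123 -0.0961 -9.8418] M [0.2445 0.6254 0.0399] gap 0.012599909282405761 q [-0.2527 -0.159   2.0769 -0.0001  1.2238 -1.4497]
lin mm [-0.2373  0.3865 96.1703]
```

View pics/t5.png

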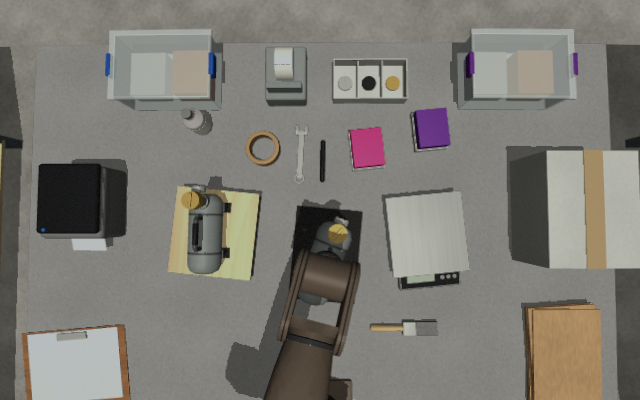

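View pics/s5.png

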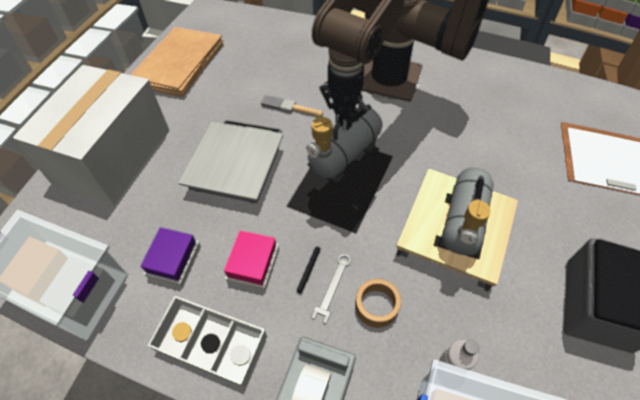

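Request:
arm_command --plan '[{"dr": [0, 0, 0], "linear": [0, 0, 8], "claw": 1}, {"dr": [0, 0, 0], "linear": [0, 0, 15], "claw": 1}, {"dr": [0, 0, 0], "linear": [0, 0, 18], "claw": 1}, {"dr": [0, 0, 0], "linear": [0, 0, 18], "claw": 1}, {"dr": [0, 0, 0], "linear": [0, 0, 12], "claw": 1}, {"dr": [0, 0, 0], "linear": [0, 0, 8], "claw": 1}, {"dr": [0, 0, 0], "linear": [0, 0, 5], "claw": 1}, {"dr": [0, 0, 0], "linear": [0, 0, 2], "claw": 1}]'

```text
time: 11.05
ee_pos: [0.4718, -0.0171, 0.0921]
tcp_rot: [2.595, 1.771, 0.0]
wrist_force: [-1.7, 0.3, -9.0]
finger_gap: 0.013
```

Request:
arm_command --plan '[{"dr": [0, 0, 0], "linear": [0, 0, 1], "claw": 1}, {"dr": [0, 0, 0], "linear": [0, 0, 1], "claw": 1}, {"dr": [0, 0, 0], "linear": [0, 0, 1], "claw": 1}, {"dr": [0, 0, 0], "linear": [0, 0, 1], "claw": 1}, {"dr": [0, 0, 0], "linear": [0, 0, 1], "claw": 1}, {"dr": [0, 0, 0], "linear": [0, 0, 1], "claw": 1}, {"dr": [0, 0, 0], "linear": [0, 0, 1], "claw": 1}, {"dr": [0, 0, 0], "linear": [0, 0, 0], "claw": 1}]'

```text
time: 11.85
ee_pos: [0.4714, -0.0171, 0.085]
tcp_rot: [-2.594, -1.771, 0.0]
wrist_force: [1.2, 0.0, -9.1]
finger_gap: 0.0129
```

```bash
python3 - <<'E'
from h import *
s,M=to([.472,-.018,.0826])
E
```

```text
t 11.85 pos [ 0.4714 -0.0171  0.085 ] yaw 68.64041231084678 z [-0.0004  0.0001 -1.    ] F [ 1.1813  0.0083 -9.073 ] M [0.1059 0.1938 0.0154] gap 0.012935084307883106 q [-0.2517 -0.0433  2.1551 -0.      1.0302 -1.4497]
lin mm [-0.6756  0.8612  2.3885]
```

Request:
arm_command --plan '[{"dr": [0, 0, 0], "linear": [0, 0, 0.6], "claw": 1}, {"dr": [0, 0, 0], "linear": [0, 0, 0.6], "claw": 1}, {"dr": [0, 0, 0], "linear": [0, 0, 0.6], "claw": 1}, {"dr": [0, 0, 0], "linear": [0, 0, 0.6], "claw": 1}, {"dr": [0, 0, 0], "linear": [0, 0, 0.3], "claw": 1}, {"dr": [0, 0, 0], "linear": [0, 0, 0], "claw": 1}, {"dr": [0, 0, 0], "linear": [0, 0, 0], "claw": 1}, {"dr": [0, 0, 0], "linear": [0, 0, 0], "claw": 1}]'

```text
time: 12.65
ee_pos: [0.4719, -0.0172, 0.0827]
tcp_rot: [2.594, 1.771, 0.001]
wrist_force: [1.3, -0.3, -7.0]
finger_gap: 0.0126
```

Request:
arm_command --plan '[{"dr": [0, 0, 0], "linear": [0, 0, 0.4], "claw": 1}, {"dr": [0, 0, 0], "linear": [0, 0, 0.4], "claw": 1}, {"dr": [0, 0, 0], "linear": [0, 0, 0.4], "claw": 1}, {"dr": [0, 0, 0], "linear": [0, 0, 0.4], "claw": 1}, {"dr": [0, 0, 0], "linear": [0, 0, 0], "claw": 1}, {"dr": [0, 0, 0], "linear": [0, 0, 0], "claw": 1}, {"dr": [0, 0, 0], "linear": [0, 0, 0], "claw": 1}, {"dr": [0, 0, 0], "linear": [0, 0, 0], "claw": 1}]'

```text
time: 13.45
ee_pos: [0.4728, -0.0174, 0.0826]
tcp_rot: [2.593, 1.77, 0.003]
wrist_force: [-2.8, 1.1, 6.5]
finger_gap: 0.013
```

```bash
python3 - <<'E'
from h import *
s,M=to(None)
p,d=arm.grab_frame("scene")
cv2.imwrite("pics/s6.png",cv2.resize(p[80:240,250:450],None,fx=4,fy=4,interpolation=2)[:,:,::-1])
E
```

```text
t 13.45 pos [ 0.4728 -0.0174  0.0826] yaw 68.64492421850711 z [ 0.0025 -0.0006 -1.    ] F [-2.8098  1.1367  6.4848] M [ 0.1478  0.7156 -0.0372] gap 0.012974737041800626 q [-0.2516 -0.0384  2.1553 -0.      1.0221 -1.4497]
```

View pics/s6.png

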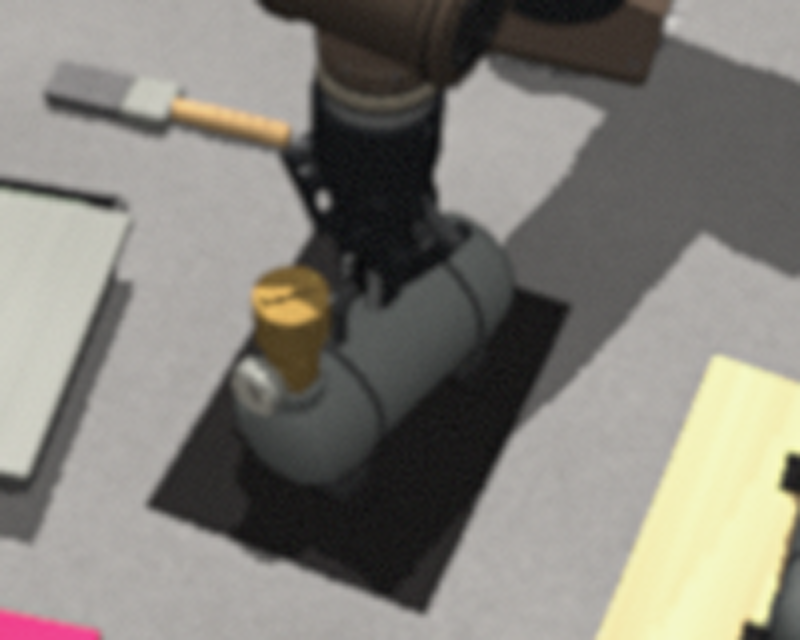

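Request:
arm_command --plan '[{"dr": [0, 0, 0], "linear": [0, 0, -0.8], "claw": 1}, {"dr": [0, 0, 0], "linear": [0, 0, 0], "claw": 0.7}, {"dr": [0, 0, 0], "linear": [0, 0, 0], "claw": 0.5}, {"dr": [0, 0, 0], "linear": [0, 0, 0], "claw": 0}, {"dr": [0, 0, 0], "linear": [0, 0, 0], "claw": 0}, {"dr": [0, 0, 0], "linear": [0, 0, 0], "claw": 0}, {"dr": [0, 0, 0], "linear": [0, 0, 0], "claw": 0}, {"dr": [0, 0, 0], "linear": [0, 0, 0], "claw": 0}]'

```text
time: 14.3
ee_pos: [0.4716, -0.0171, 0.0817]
tcp_rot: [2.595, 1.771, 0.0]
wrist_force: [1.0, 0.4, 1.0]
finger_gap: 0.0855
```

Request:
arm_command --plan '[{"dr": [0, 0, 0], "linear": [0, 0, -10], "claw": 0}, {"dr": [0, 0, 0], "linear": [0, 0, -20], "claw": 0}, {"dr": [0, 0, 0], "linear": [0, 0, -20], "claw": 0}, {"dr": [0, 0, 0], "linear": [0, 0, -20], "claw": 0}, {"dr": [0, 0, 0], "linear": [0, 0, -20], "claw": 0}, {"dr": [0, 0, 0], "linear": [0, 0, -10], "claw": 0}, {"dr": [0, 0, 0], "linear": [0, 0, 0], "claw": 0}, {"dr": [0, 0, 0], "linear": [0, 0, 0], "claw": 0}]'

```text
time: 15.1
ee_pos: [0.4713, -0.017, 0.1813]
tcp_rot: [-2.594, -1.771, 0.001]
wrist_force: [-0.7, 0.1, -0.5]
finger_gap: 0.0854
```

```bash
python3 - <<'E'
from h import *
s,M=to(None)
C=cam("wrist",s);p,d=arm.grab_frame("wrist");np.savez("w7.npz",p=p,d=d)
cv2.imwrite("pics/w7.png",p[:,:,::-1])
X=cloud(d,C);hsv=cv2.cvtColor(p,cv2.COLOR_RGB2HSV)
b=(hsv[...,0]>10)&(hsv[...,0]<28)&(hsv[...,1]>120)
t=b&(X[...,2]>.175)&(X[...,2]<.2)&(np.hypot(X[...,0]-.55,X[...,1]+.045)<.06)
v,u=np.where(t);print("wrist cap",t.sum(),np.median(X[t],0),u.mean(),v.mean(),X[t].min(0),X[t].max(0))
c=max(cv2.findContours(t.astype(np.uint8),0,1)[0],key=cv2.contourArea);(cu,cv_),r=cv2.minEnclosingCircle(c);print(cu,cv_,r,plane([[cu,cv_]],.186,C))
for n in ("top","scene"):
    C=cam(n);p,d=arm.grab_frame(n);X=cloud(d,C);hsv=cv2.cvtColor(p,cv2.COLOR_RGB2HSV)
    cv2.imwrite(f"pics/{n}7.png",p[:,:,::-1]);np.savez(f"{n}7.npz",p=p,d=d)
    b=(hsv[...,0]>10)&(hsv[...,0]<28)&(hsv[...,1]>120)
    t=b&(X[...,2]>.175)&(X[...,2]<.2)&(np.hypot(X[...,0]-.55,X[...,1]+.045)<.06)
    q=X[t];print(n,"cap",t.sum(),q.mean(0),(q.min(0)+q.max(0))/2,q.min(0),q.max(0))
    c=max(cv2.findContours(t.astype(np.uint8),0,1)[0],key=cv2.contourArea);(cu,cv_),r=cv2.minEnclosingCircle(c);print(cu,cv_,r,plane([[cu,cv_]],.186,C))
E
```

```text
t 15.1 pos [ 0.4713 -0.017   0.1813] yaw 68.64244385474129 z [-0.0005  0.0002 -1.    ] F [-0.6817  0.0894 -0.5174] M [-0.0001 -0.0195  0.0073] gap 0.08542141790321373 q [-0.2517 -0.1629  2.0745  0.      1.2306 -1.4497]
wrist cap 2716 [ 0.5362 -0.0424  0.1877] 318.7098674521355 326.6159793814433 [ 0.5196 -0.0662  0.175 ] [ 0.5641 -0.0218  0.1942]
318.6271057128906 326.3940734863281 30.537076950073242 [[ 0.5379 -0.043   0.186 ]]
top cap 211 [ 0.5443 -0.0443  0.1877] [ 0.5448 -0.044   0.1876] [ 0.5245 -0.0632  0.1784] [ 0.5651 -0.0249  0.1969]
335.83636474609375 231.24545288085938 8.32725715637207 [[ 0.5442 -0.0448  0.186 ]]
scene cap 254 [ 0.5493 -0.0428  0.1871] [ 0.545  -0.0438  0.185 ] [ 0.5225 -0.0639  0.175 ] [ 0.5675 -0.0237  0.195 ]
322.3888854980469 155.61111450195312 9.768092155456543 [[ 0.5494 -0.0437  0.186 ]]
```

View pics/w7.png

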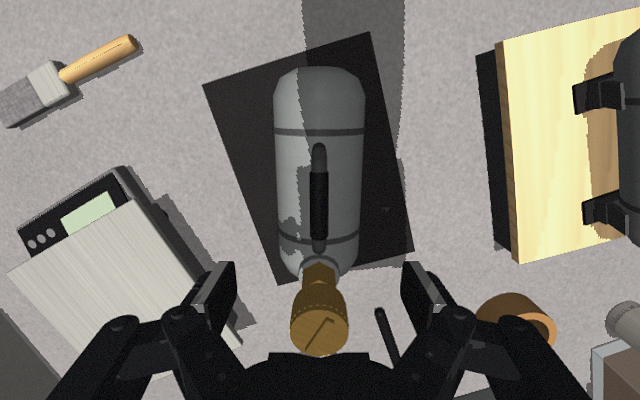

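View pics/top7.png

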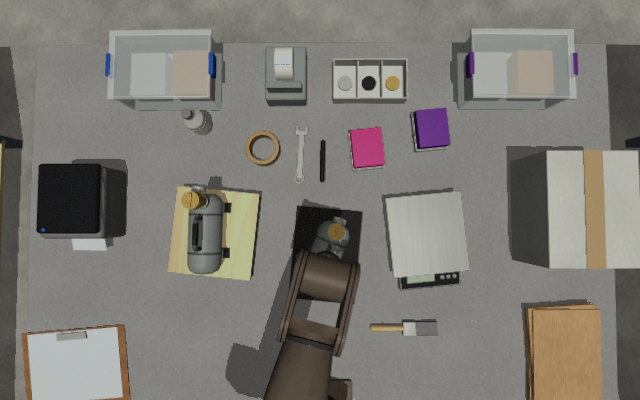

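```bash
python3 - <<'E'
from h import *
f=np.load("w7.npz");d=f["d"];c=arm.camera_params("wrist");C=(c["K"],c["k1"],c["hand_eye"])
X=cloud(d,C)
m=(d<.19)&(X[...,2]<-.03)&(abs(X[...,0])>.03)&(abs(X[...,0])<.065)
for sgn in(-1,1):
    q=X[m&(X[...,0]*sgn>0)&(abs(X[...,1])<.02)];q=q[np.argsort(-q[:,2])];print(len(q),q[:300:30])
s,M=to([.544,-.0443,.25],45)
E
```

```text
10011 [[-0.0434  0.0041 -0.049 ]
 [-0.0434  0.004  -0.051 ]
 [-0.0432 -0.0087 -0.0527]
 [-0.0462 -0.0108 -0.0535]
 [-0.0432 -0.0085 -0.0543]
 [-0.0491 -0.0112 -0.0553]
 [-0.0433 -0.0078 -0.056 ]
 [-0.0546 -0.0064 -0.0566]
 [-0.0529 -0.0073 -0.0571]
 [-0.0428 -0.0083 -0.0577]]
10156 [[ 0.0427  0.0068 -0.0494]
 [ 0.0425  0.0098 -0.0513]
 [ 0.0424 -0.0076 -0.0526]
 [ 0.0421 -0.0076 -0.0536]
 [ 0.0485 -0.0108 -0.0544]
 [ 0.0424 -0.0113 -0.0551]
 [ 0.0423  0.0097 -0.0557]
 [ 0.0478 -0.0114 -0.0564]
 [ 0.0422  0.0028 -0.0571]
 [ 0.0421 -0.0111 -0.0576]]
t 15.25 pos [ 0.4708 -0.0169  0.1803] yaw 68.63662301941976 z [-0.0025  0.0006 -1.    ] F [-0.1818 -0.3761 -1.2908] M [-0.0186 -0.0457 -0.035 ] gap 0.08543653997472045 q [-0.2517 -0.1618  2.0753 -0.      1.2307 -1.4497]
lin mm [  1.1295  77.9739 -69.8644]
rz 0.4125368957415581
```

Request:
arm_command --plan '[{"dr": [0, 0, 0], "linear": [0, 12, 0], "claw": 0}, {"dr": [0, 0, 0], "linear": [0.3, 20, 0], "claw": 0}, {"dr": [0, 0, 0], "linear": [0.3, 22, 0], "claw": 0}, {"dr": [0, 0, 0], "linear": [0.3, 15, 0], "claw": 0}, {"dr": [0, 0, 0.06], "linear": [0.1, 8.5, 0], "claw": 0}, {"dr": [0, 0, 0.14], "linear": [0, 0, 0], "claw": 0}, {"dr": [0, 0, 0.14], "linear": [0, 0, 0], "claw": 0}, {"dr": [0, 0, 0.072], "linear": [0, 0, 0], "claw": 0}]'

```text
time: 16.05
ee_pos: [0.5447, -0.0447, 0.1808]
tcp_rot: [-2.904, -1.197, 0.001]
wrist_force: [0.6, -0.4, 0.3]
finger_gap: 0.0857
```

Request:
arm_command --plan '[{"dr": [0, 0, 0], "linear": [0, 0, 0], "claw": 0}, {"dr": [0, 0, 0], "linear": [0, 0, 0], "claw": 0}, {"dr": [0, 0, 0], "linear": [0, 0, 0], "claw": 0}, {"dr": [0, 0, 0], "linear": [0, 0, 0], "claw": 0}, {"dr": [0, 0, 0], "linear": [0, 0, 0], "claw": 0}, {"dr": [0, 0, 0], "linear": [0, 0, 0], "claw": 0}, {"dr": [0, 0, 0], "linear": [0, 0, 0], "claw": 0}, {"dr": [0, 0, 0], "linear": [0, 0, 0], "claw": 0}]'

```text
time: 16.85
ee_pos: [0.5442, -0.0444, 0.1818]
tcp_rot: [2.902, 1.203, 0.0]
wrist_force: [-0.6, 0.7, -0.5]
finger_gap: 0.0853
```

```bash
python3 - <<'E'
from h import *
s,M=to([.544,-.0443,.115],45)
C=cam("wrist",s);p,d=arm.grab_frame("wrist");np.savez("w8.npz",p=p,d=d)
X=cloud(d,C);Y=(X-s["ee_pos"])@M
hsv=cv2.cvtColor(p,cv2.COLOR_RGB2HSV)
b=(hsv[...,0]>10)&(hsv[...,0]<28)&(hsv[...,1]>120)&(np.hypot(X[...,0]-.55,X[...,1]+.045)<.06)
t=b&(X[...,2]>.183)
q=Y[t];print(t.sum(),q.min(0),q.max(0),(q.min(0)+q.max(0))/2,q.mean(0))
cc=plane([[0,0]],0,C)
q=p.copy();u,v=project([.544,-.0443,.186],C)[0];cv2.circle(q,(int(u),int(v)),4,(255,0,0),1);print(u,v)
cv2.imwrite("pics/w8.png",q[:,:,::-1])
E
```

```text
t 16.85 pos [ 0.5442 -0.0444  0.1818] yaw 45.04163424570835 z [ 0.0001 -0.     -1.    ] F [-0.6472  0.7177 -0.4514] M [ 0.0078  0.0521 -0.0104] gap 0.08532357936800058 q [-0.2672  0.0135  1.9081  0.      1.2199 -1.0534]
lin mm [-0.0684 -0.1839 66.7763]
rz 0.0007266546691948064
3373 [-0.0536 -0.0235 -0.1298] [ 0.0618  0.0214 -0.0012] [ 0.0041 -0.0011 -0.0655] [-0.0011 -0.0029 -0.0087]
318.52580630008526 238.3666185633909
```

View pics/w8.png

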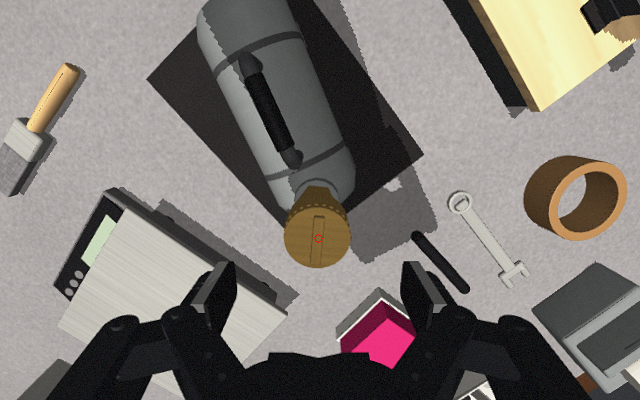

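```bash
python3 - <<'E'
from h import *
for i,(n,a,b) in enumerate([("w7",270,240),("w8",180,260)]):
    p=np.load(n+".npz")["p"][a:a+100,b:b+120]
    cv2.imwrite(f"pics/z{i}.png",cv2.resize(p,None,fx=4,fy=4,interpolation=2)[:,:,::-1])
cv2.imwrite("pics/z.png",np.hstack([cv2.imread("pics/z0.png")[:, :400],cv2.imread("pics/z1.png")[:,:400]]))
E
```

```text
(no output)
```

View pics/z.png

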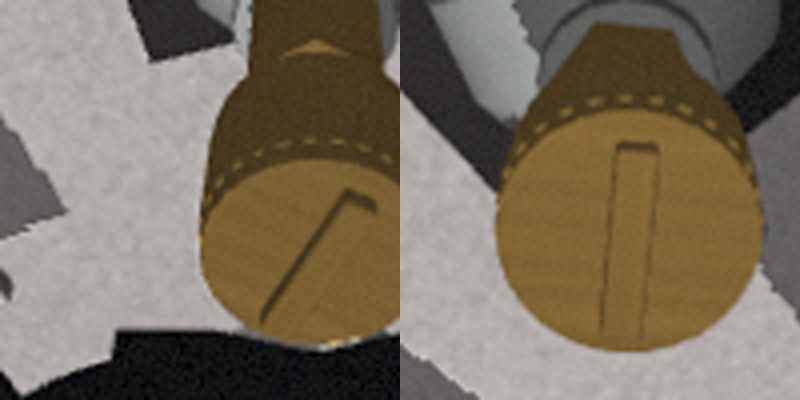

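```bash
python3 - <<'E'
from h import *
s=arm.read_state();C=cam("wrist",s)
w=plane([[319.1,217.5],[315.25,264.3]],.191,C);print(w);a=w[0]-w[1];print(np.degrees(np.arctan2(a[1],a[0])))
p=cv2.imread("pics/s4.png")
I=[]
for f,(u,v) in [("scene0",(193,135)),("s4",(188,120)),("s5",(321,130)),("scene7",(323,156))]:
    p=cv2.imread(f"pics/{f}.png");I.append(cv2.resize(p[v-25:v+25,u-25:u+25],(380,280),interpolation=2))
cv2.imwrite("pics/cmp.png",np.vstack([np.hstack(I[:2]),np.hstack(I[2:])]))
E
```

```text
[[ 0.5324 -0.0323  0.191 ]
 [ 0.5542 -0.0575  0.191 ]]
130.76552805895878
```

View pics/cmp.png

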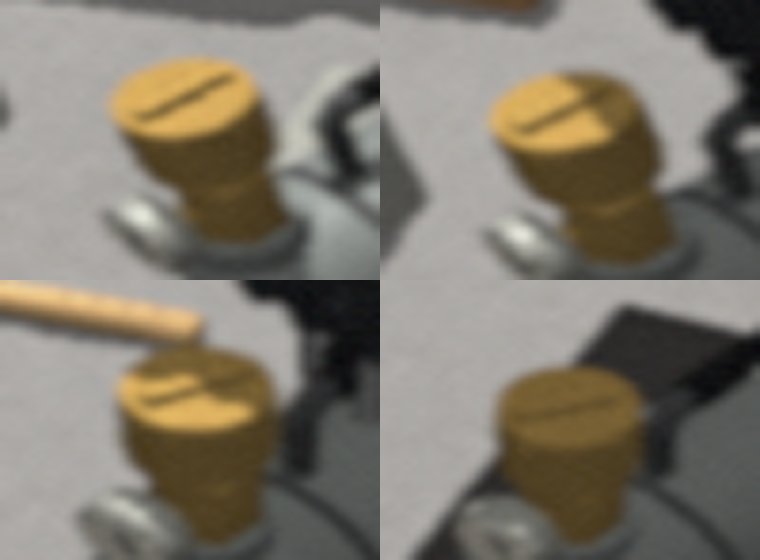

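```bash
python3 - <<'E'
from h import *
C=cam("scene")
for f,(u,v),z,a,b in [("scene0",(193,135),.247,(140,118),(232,80)),("s4",(188,120),.287,(140,130),(225,95)),("s5",(321,130),.287,(145,123),(250,95)),("scene7",(323,156),.191,(135,138),(235,120))]:
    P=[[u-25+q[0]/7.6,v-25+q[1]/5.6] for q in(a,b)]
    w=plane(P,z,C);d=w[0]-w[1];print(f,np.degrees(np.arctan2(d[1],d[0])))
E
```

```text
scene0 -30.500025427536734
s4 -29.772039726246902
s5 -44.36062390882224
scene7 -53.26402236229731
```

Request:
arm_command --plan '[{"dr": [0, 0, 0], "linear": [-0.5, 0, 10], "claw": 0}, {"dr": [0, 0, 0], "linear": [0, 0, 15], "claw": 0}, {"dr": [0, 0, 0], "linear": [0, 0, 15], "claw": 0}, {"dr": [0, 0, 0], "linear": [0, 0, 14], "claw": 0}, {"dr": [0, 0, 0], "linear": [0, 0, 9], "claw": 0}, {"dr": [0, 0, 0], "linear": [0, 0, 4], "claw": 0}, {"dr": [0, 0, 0], "linear": [0, 0, 0], "claw": 0}, {"dr": [0, 0, 0], "linear": [0, 0, 0], "claw": 0}]' --force 30

```text
time: 17.7
ee_pos: [0.5443, -0.0449, 0.1152]
tcp_rot: [2.902, 1.203, 0.001]
wrist_force: [0.3, 0.4, -0.3]
finger_gap: 0.0854
```

```bash
python3 - <<'E'
from h import *
s,M=to([.544,-.0443,.115],45)
C=cam("wrist",s);p,d=arm.grab_frame("wrist");np.savez("w9.npz",p=p,d=d)
cv2.imwrite("pics/w9.png",p[:,:,::-1])
p,d=arm.grab_frame("scene");cv2.imwrite("pics/s9.png",cv2.resize(p[90:230,240:420],None,fx=4.4,fy=4.2,interpolation=2)[:,:,::-1])
E
```

```text
t 17.7 pos [ 0.5443 -0.0449  0.1152] yaw 45.03494352455783 z [ 0.0009 -0.0002 -1.    ] F [ 0.3178  0.4076 -0.2796] M [-0.0181 -0.0408  0.0115] gap 0.08540532809495027 q [-0.2681  0.0843  1.9635  0.      1.0929 -1.0541]
lin mm [ 0.2096 -0.5712  0.1899]
rz 0.0006098795557856643
```

View pics/w9.png

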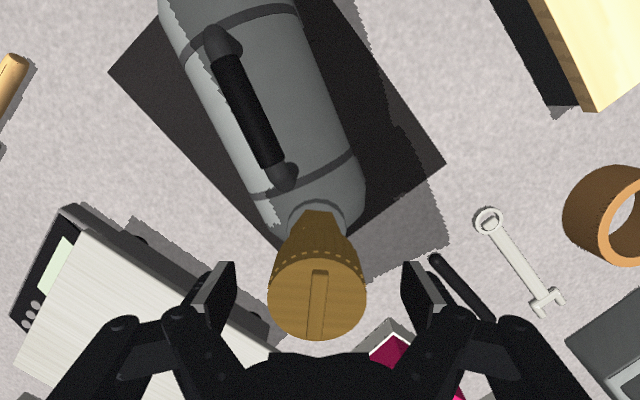

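View pics/s9.png

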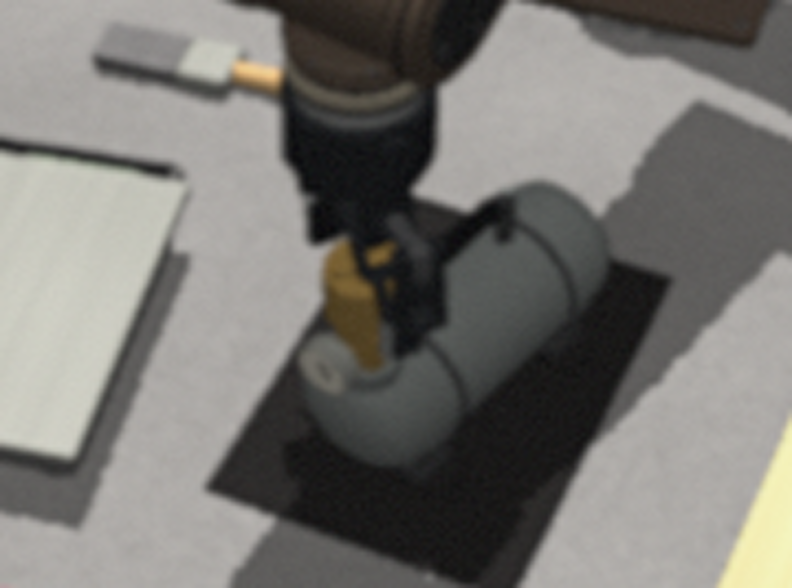

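Request:
arm_command --plan '[{"dr": [0, 0, 0], "linear": [-0.6, 0, 0], "claw": 0.2}, {"dr": [0, 0, 0], "linear": [0, 0, 0], "claw": 0.35}, {"dr": [0, 0, 0], "linear": [0, 0, 0], "claw": 0.45}, {"dr": [0, 0, 0], "linear": [0, 0, 0], "claw": 0.5}, {"dr": [0, 0, 0], "linear": [0, 0, 0], "claw": 0.6}, {"dr": [0, 0, 0], "linear": [0, 0, 0], "claw": 0.7}, {"dr": [0, 0, 0], "linear": [0, 0, 0], "claw": 0.8}, {"dr": [0, 0, 0], "linear": [0, 0, 0], "claw": 0.8}]' --force 30

```text
time: 18.6
ee_pos: [0.5435, -0.0452, 0.1149]
tcp_rot: [2.902, 1.203, 0.0]
wrist_force: [-0.0, -0.3, 0.5]
finger_gap: 0.044
```

```bash
python3 - <<'E'
from h import *
s,M=to(None)
p,d=arm.grab_frame("wrist");cv2.imwrite("pics/w10.png",p[:,:,::-1])
E
```

```text
t 18.6 pos [ 0.5435 -0.0452  0.1149] yaw 45.036291348854 z [ 0.0002 -0.0001 -1.    ] F [-0.0129 -0.2985  0.5132] M [ 0.0154  0.0465 -0.0214] gap 0.04400488300813127 q [-0.269   0.0835  1.965   0.      1.0929 -1.055 ]
```

View pics/w10.png

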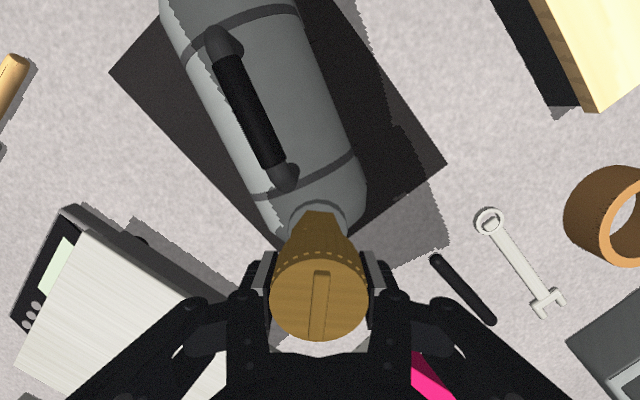

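Request:
arm_command --plan '[{"dr": [0, 0, 0.04], "linear": [0, 0, 0], "claw": 0.8}, {"dr": [0, 0, 0.04], "linear": [0, 0, 0], "claw": 0.8}, {"dr": [0, 0, 0.04], "linear": [0, 0, 0], "claw": 0.8}, {"dr": [0, 0, 0.04], "linear": [0, 0, 0], "claw": 0.8}, {"dr": [0, 0, 0.04], "linear": [0, 0, 0], "claw": 0.8}, {"dr": [0, 0, 0], "linear": [0, 0, 0], "claw": 0.8}, {"dr": [0, 0, 0], "linear": [0, 0, 0], "claw": 0.8}, {"dr": [0, 0, 0], "linear": [0, 0, 0], "claw": 0.8}]'

```text
time: 19.45
ee_pos: [0.5433, -0.0453, 0.1147]
tcp_rot: [3.007, 0.908, -0.001]
wrist_force: [-1.0, -0.8, 0.9]
finger_gap: 0.0437
```

```bash
python3 - <<'E'
from h import *
s,M=to(None)
p,d=arm.grab_frame("wrist");cv2.imwrite("pics/w11.png",p[:,:,::-1]); print(arm.read_state()["torque"])
E
```

```text
t 19.45 pos [ 0.5433 -0.0453  0.1147] yaw 33.60793514254136 z [-0.0003 -0.0002 -1.    ] F [-1.0271 -0.8391  0.9329] M [-0.0775  0.1253 -0.0472] gap 0.04371340862805705 q [-0.2692  0.0836  1.9653 -0.0003  1.093  -0.8556]
[-0.112   0.1722 -0.0462]
```

View pics/w11.png

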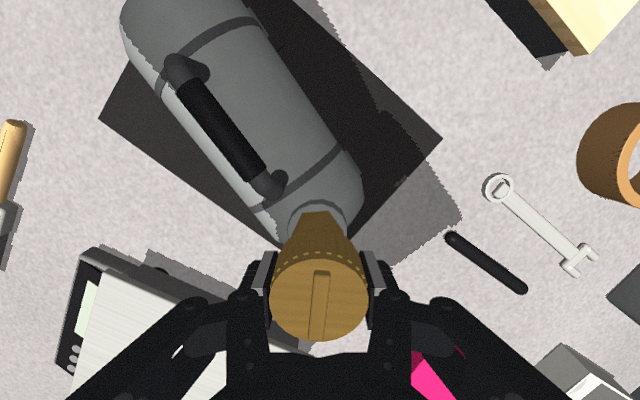

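Request:
arm_command --plan '[{"dr": [0, 0, 0.07], "linear": [0, 0, -0.1], "claw": 0.8}, {"dr": [0, 0, 0.07], "linear": [0, 0, -0.1], "claw": 0.8}, {"dr": [0, 0, 0.07], "linear": [0, 0, -0.1], "claw": 0.8}, {"dr": [0, 0, 0.07], "linear": [0, 0, -0.1], "claw": 0.8}, {"dr": [0, 0, 0.07], "linear": [0, 0, -0.1], "claw": 0.8}, {"dr": [0, 0, 0.07], "linear": [0, 0, -0.1], "claw": 0.8}, {"dr": [0, 0, 0.07], "linear": [0, 0, 0], "claw": 0.8}, {"dr": [0, 0, 0], "linear": [0, 0, 0], "claw": 0.8}]'

```text
time: 20.3
ee_pos: [0.5429, -0.0452, 0.1151]
tcp_rot: [-3.138, -0.151, 0.002]
wrist_force: [-1.5, -1.0, 1.4]
finger_gap: 0.0436
```

```bash
python3 - <<'E'
from h import *
s,M=to(None)
p,d=arm.grab_frame("wrist");cv2.imwrite("pics/w12.png",p[:,:,::-1]); print(arm.read_state()["torque"])
E
```

```text
t 20.3 pos [ 0.5429 -0.0452  0.1151] yaw 5.520934758345422 z [-0.0014  0.0001 -1.    ] F [-1.5272 -0.9652  1.4327] M [-0.1058  0.2964 -0.0177] gap 0.04355023518108697 q [-0.2692  0.0829  1.9653 -0.0003  1.0948 -0.3654]
[-0.0762  0.3887  0.0582]
```

View pics/w12.png

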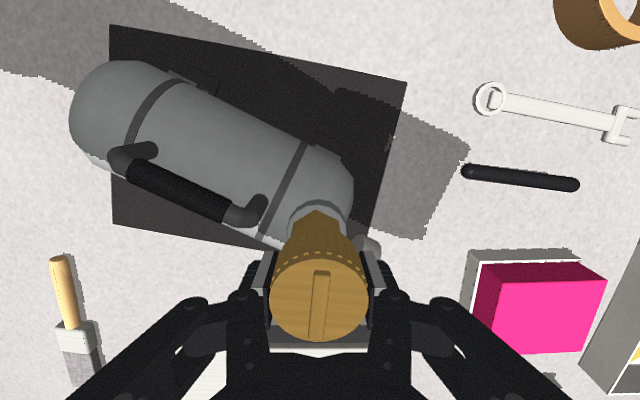

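Request:
arm_command --plan '[{"dr": [0, 0, 0.07], "linear": [-0.2, 0, -0.1], "claw": 0.8}, {"dr": [0, 0, 0.07], "linear": [-0.2, 0, -0.1], "claw": 0.8}, {"dr": [0, 0, 0.07], "linear": [0, 0, -0.1], "claw": 0.8}, {"dr": [0, 0, 0.07], "linear": [0, 0, -0.1], "claw": 0.8}, {"dr": [0, 0, 0.07], "linear": [0, 0, -0.2], "claw": 0.8}, {"dr": [0, 0, 0.07], "linear": [0, 0, -0.2], "claw": 0.8}, {"dr": [0, 0, 0.07], "linear": [0, 0, -0.2], "claw": 0.8}, {"dr": [0, 0, 0], "linear": [0, 0, 0], "claw": 0.8}]'

```text
time: 21.15
ee_pos: [0.5424, -0.0451, 0.1159]
tcp_rot: [3.081, -0.613, -0.002]
wrist_force: [-3.0, -0.5, 1.4]
finger_gap: 0.0439
```

```bash
python3 - <<'E'
from h import *
s,M=to(None)
p,d=arm.grab_frame("wrist");cv2.imwrite("pics/w13.png",p[:,:,::-1]); print(arm.read_state()["torque"])
E
```

```text
t 21.15 pos [ 0.5424 -0.0451  0.1159] yaw -22.492024431730442 z [-0.0014  0.0003 -1.    ] F [-3.0307 -0.5344  1.3702] M [-0.0559  0.3905  0.0119] gap 0.04387219236151611 q [-0.2694  0.0809  1.9656 -0.0001  1.0965  0.1233]
[-0.1099  0.3399  0.032 ]
```

View pics/w13.png

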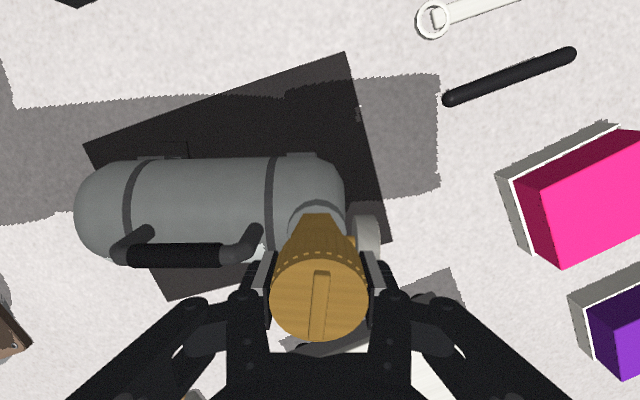

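Request:
arm_command --plan '[{"dr": [0, 0, 0], "linear": [-0.4, 0.2, 0], "claw": 0.8}, {"dr": [0, 0, 0], "linear": [-0.4, 0.2, 0], "claw": 0.8}, {"dr": [0, 0, 0], "linear": [0, 0, -0.5], "claw": 0.8}, {"dr": [0, 0, 0], "linear": [0, 0, -0.5], "claw": 0.8}, {"dr": [0, 0, 0], "linear": [0, 0, -0.5], "claw": 0.8}, {"dr": [0, 0, 0], "linear": [0, 0, -0.5], "claw": 0.8}, {"dr": [0, 0, 0], "linear": [0, 0, 0], "claw": 0.8}, {"dr": [0, 0, 0], "linear": [0, 0, 0], "claw": 0.8}]'

```text
time: 22.0
ee_pos: [0.542, -0.0452, 0.1182]
tcp_rot: [-3.081, 0.615, 0.0]
wrist_force: [-0.0, 0.1, -1.7]
finger_gap: 0.0434
```

```bash
python3 - <<'E'
from h import *
s,M=to(None)
p,d=arm.grab_frame("scene");cv2.imwrite("pics/s14.png",cv2.resize(p[90:230,240:420],None,fx=4.4,fy=4.2,interpolation=2)[:,:,::-1])
print(arm.read_state()["wrist_force"])
E
```

```text
t 22.0 pos [ 0.542  -0.0452  0.1182] yaw -22.571963996284808 z [-0.0001  0.0001 -1.    ] F [-0.0002  0.0849 -1.668 ] M [-0.007   0.0014  0.0106] gap 0.043380165739150406 q [-0.2698  0.0765  1.9658  0.      1.0994  0.1241]
[ 1.2407 -0.1968 -2.9615]
```

View pics/s14.png

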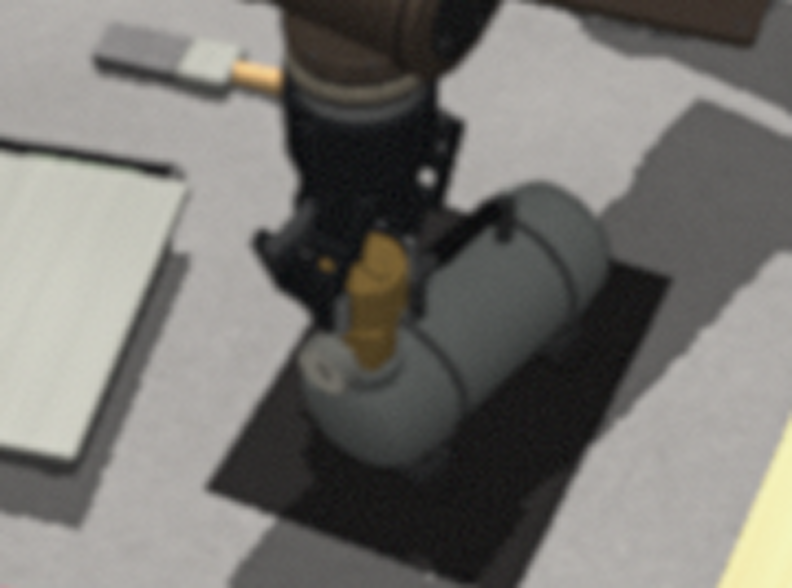

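Request:
arm_command --plan '[{"dr": [0, 0, 0], "linear": [0, 0, -0.7], "claw": 0.8}, {"dr": [0, 0, 0], "linear": [0, 0, -0.7], "claw": 0.8}, {"dr": [0, 0, 0], "linear": [0, 0, -0.7], "claw": 0.8}, {"dr": [0, 0, 0], "linear": [0, 0, -0.7], "claw": 0.8}, {"dr": [0, 0, 0], "linear": [0, 0, -0.7], "claw": 0.8}, {"dr": [0, 0, 0], "linear": [0, 0, -0.7], "claw": 0.8}, {"dr": [0, 0, 0], "linear": [0, 0, -0.7], "claw": 0.8}, {"dr": [0, 0, 0], "linear": [0, 0, 0], "claw": 0.8}]'

```text
time: 22.85
ee_pos: [0.5422, -0.0453, 0.1234]
tcp_rot: [-3.081, 0.615, -0.001]
wrist_force: [0.8, -0.8, -1.0]
finger_gap: 0.0439
```

```bash
python3 - <<'E'
from h import *
s,M=to(None)
E
```

```text
t 22.85 pos [ 0.5422 -0.0453  0.1234] yaw -22.576570612060646 z [ 0.0003 -0.0001 -1.    ] F [ 0.826  -0.8115 -1.0108] M [0.0566 0.0268 0.0148] gap 0.04394837632514931 q [-0.2699  0.0703  1.962   0.      1.1089  0.1242]
```

The wrist force is about the cap's own weight, so the cap is free. I'll lift it straight up to about 80 mm.

Request:
arm_command --plan '[{"dr": [0, 0, 0], "linear": [0, 0, -4], "claw": 0.8}, {"dr": [0, 0, 0], "linear": [0, 0, -7], "claw": 0.8}, {"dr": [0, 0, 0], "linear": [0, 0, -9], "claw": 0.8}, {"dr": [0, 0, 0], "linear": [0, 0, -10], "claw": 0.8}, {"dr": [0, 0, 0], "linear": [0, 0, -10], "claw": 0.8}, {"dr": [0, 0, 0], "linear": [0, 0, -8], "claw": 0.8}, {"dr": [0, 0, 0], "linear": [0, 0, -5], "claw": 0.8}, {"dr": [0, 0, 0], "linear": [0, 0, 0], "claw": 0.8}]'

```text
time: 23.65
ee_pos: [0.5427, -0.0454, 0.1775]
tcp_rot: [3.081, -0.615, 0.003]
wrist_force: [0.2, -1.0, -1.5]
finger_gap: 0.0436
```

Request:
arm_command --plan '[{"dr": [0, 0, 0], "linear": [0, 0, -5], "claw": 0.8}, {"dr": [0, 0, 0], "linear": [0, 0, -8], "claw": 0.8}, {"dr": [0, 0, 0], "linear": [0, 0, -8], "claw": 0.8}, {"dr": [0, 0, 0], "linear": [0, 0, -4], "claw": 0.8}, {"dr": [0, 0, 0], "linear": [0, 0, 0], "claw": 0.8}, {"dr": [0, 0, 0], "linear": [0, 0, 0], "claw": 0.8}, {"dr": [0, 0, 0], "linear": [0, 0, 0], "claw": 0.8}, {"dr": [0, 0, 0], "linear": [0, 0, 0], "claw": 0.8}]'

```text
time: 24.45
ee_pos: [0.5418, -0.0452, 0.2008]
tcp_rot: [-3.081, 0.615, 0.001]
wrist_force: [0.1, -0.9, -1.4]
finger_gap: 0.0438
```

```bash
python3 - <<'E'
from h import *
s,M=to(None)
p,d=arm.grab_frame("scene");cv2.imwrite("pics/s16.png",p[:,:,::-1])
p,d=arm.grab_frame("top");cv2.imwrite("pics/t16.png",p[:,:,::-1])
E
```

```text
t 24.45 pos [ 0.5418 -0.0452  0.2008] yaw -22.574628132999838 z [-0.0009  0.0003 -1.    ] F [ 0.0843 -0.9485 -1.3523] M [ 0.02   -0.0108 -0.011 ] gap 0.04383329639465163 q [-0.2699 -0.0076  1.8937  0.      1.2564  0.1241]
```

View pics/s16.png

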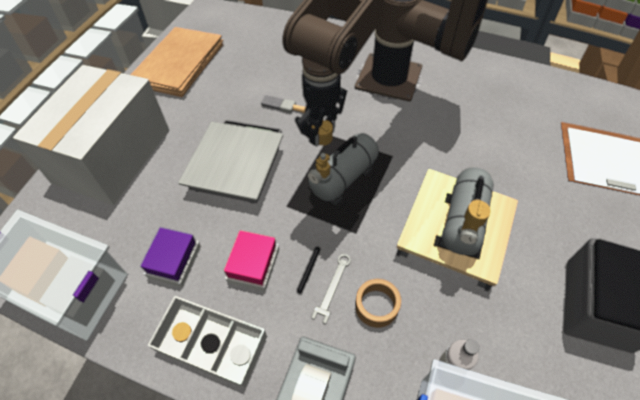

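View pics/t16.png

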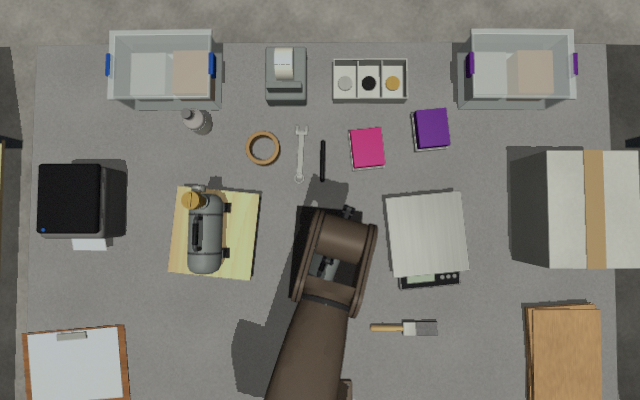

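Request:
arm_command --plan '[{"dr": [0, 0, 0], "linear": [0, 0, -4], "claw": 0.8}, {"dr": [0, 0, 0], "linear": [0, 0, -6], "claw": 0.8}, {"dr": [0, 0, 0], "linear": [0, 0, -4], "claw": 0.8}, {"dr": [0, 0, 0], "linear": [0, 0, -2], "claw": 0.8}, {"dr": [0, 0, 0], "linear": [0, 0, 0], "claw": 0.8}, {"dr": [0, 0, 0], "linear": [0, 0, 0], "claw": 0.8}, {"dr": [0, 0, 0], "linear": [0, 0, 0], "claw": 0.8}, {"dr": [0, 0, 0], "linear": [0, 0, 0], "claw": 0.8}]'

```text
time: 25.35
ee_pos: [0.5419, -0.0452, 0.2169]
tcp_rot: [-3.081, 0.615, 0.001]
wrist_force: [0.2, 0.4, -1.2]
finger_gap: 0.0436
```

```bash
python3 - <<'E'
from h import *
s,M=to(None)
p,d=arm.grab_frame("scene");C=cam("scene");X=cloud(d,C)
cv2.imwrite("pics/s17.png",cv2.resize(p[80:230,250:430],None,fx=4.4,fy=4,interpolation=2)[:,:,::-1])
hsv=cv2.cvtColor(p,cv2.COLOR_RGB2HSV)
b=(hsv[...,0]>10)&(hsv[...,0]<28)&(hsv[...,1]>120)&(np.hypot(X[...,0]-.545,X[...,1]+.045)<.05)
hi=X[b&(X[...,2]>.19)];lo=X[b&(X[...,2]<=.19)&(X[...,2]>.1)]
print("held",len(hi),hi.min(0),hi.max(0)," neck",len(lo),lo.min(0),lo.max(0),lo.mean(0))
p,d=arm.grab_frame("wrist");cv2.imwrite("pics/w17.png",p[:,:,::-1])
E
```

```text
t 25.35 pos [ 0.5419 -0.0452  0.2169] yaw -22.573770630804912 z [-0.0005  0.0001 -1.    ] F [ 0.2216  0.3981 -1.1622] M [ 0.0066  0.0379 -0.0055] gap 0.04364556210969956 q [-0.2699 -0.0204  1.8764  0.      1.2861  0.1241]
held 280 [ 0.5213 -0.0658  0.2571] [ 0.5764 -0.0242  0.3275]  neck 186 [ 0.5294 -0.0615  0.1202] [ 0.5606 -0.0311  0.1726] [ 0.5513 -0.0425  0.1506]
```

View pics/s17.png

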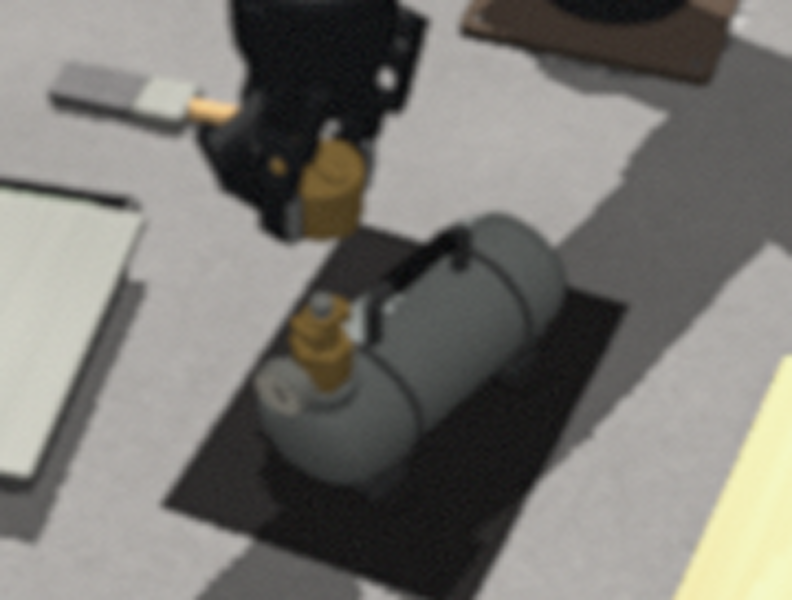

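View pics/w17.png

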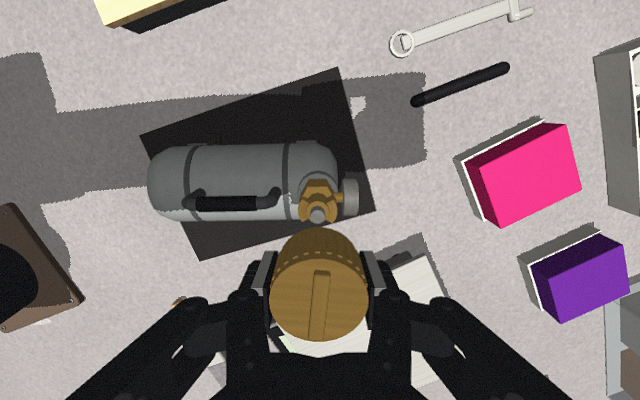

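The cap is off and held. Its underside sits at about z = 0.25 m, roughly 8 cm above the neck top at 0.17 m. The tank stands upright on the mat.

```bash
python3 -c "
from bench import arm
print(arm.finish_job())"
```

```text
the job is handed in; nothing more can be done
None
```

I lifted the scale's tank by its handle, set it upright on the mat, let go, then unscrewed its cap clockwise, so it has a left-hand thread. I handed the job in at about 25 s of the 64 s. I then had the cap in the gripper about 8 cm above the outlet.

**Last checks:**
- **Cap:** finger gap 43.6 mm. Wrist force was about 1.2 N, roughly the cap's own weight. Its underside was at z ≈ 0.25 m and the neck top at about 0.17 m.
- **Tank:** it stood upright near the middle of the mat, with nothing touching it.
- **Other things:** the riser tank and its cap, the tape, marker, wrench and kit box looked unmoved in the pictures. I did not measure them.

**What disagreed or went wrong:**
- **Fingertips:** they sit about 40 mm behind the reported TCP, which two cameras showed. My first grip therefore closed on nothing above the handle; I lowered by 41 mm and gripped again.
- **Early turn of the cap:** it had already turned roughly 25° clockwise by the time the tank was on the mat. The cause is not clear. I took this as loosening, so I tried clockwise first and counted it in the total, about 93°. It never stopped, so I did not try the other way.
- **Side force:** it reached 3 N, along the tank, while I was turning the cap. I shifted the gripper to relieve it before lifting.

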